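# Snap the sample case shut and show its catch to the record camera

## Robot

A 6-joint arm with a two-finger parallel gripper is mounted at the origin on a cart in front of the work surface, level with it; the furniture and walls round the work are solid. World frame = base frame: x ahead of the robot, y to its left, z up, the work surface at z = 0. Lengths are in m, angles in degrees, forces in N, time in s.
With the tool pointing down it reaches from about 0.325 to 0.75 m from the base axis. Payload 7.6 kg.
Tool frame: the origin (TCP) lies between the finger pads; the fingertips stand bot.tip_reach ahead of it and the grasp point (between the pads) lies 8 mm behind it (bot.tip_reach is the distance from the TCP to the fingertips, in m); x points along the fingers, y is the direction in which the jaws open and shut, and the axes are right-handed (so a half turn about x gives the same grasp; the last joint's range is limited). The gripper opens to 85 mm and grips with 20 to 120 N. Pads are 22 mm wide; open, the fingers measure 114 mm over their backs; the gripper's body (76 mm by 85 mm) begins 54 mm behind the grasp point. The pads swing forward as they close: fully open they stand 13 mm farther back than shut.
Start: joints at [-75.132, 2.991, 80.254, -0, 96.75, -4.028], TCP at [0.17, -0.497, 0.214] pointing down, gripper open.
Joint ranges: [-166.34, 166.34], [-52.06, 124.39], [6.96, 135.62], [-60.46, 240.46], [14.63, 156.25], [-167.68, 167.68]. Speed limits (degrees/s): [147.25, 147.25, 172.46, 180, 180, 180].

## Interface

Orientations are given as a 3x3 rotation matrix whose columns are the frame's x, y, z axes.
In Python, from workcell import bot gives the robot as it stands.
- The arm moves only by the tool carry_out, never from a script. Its argument "targets" is a list of rows, each a list of 4 numbers: the shift along the tool's x, y, z in cm, then the turn about the tool's x in degrees. In form: [[dx, dy, dz, roll], ...]. A call has 1 to 20 rows; each row shifts and turns the commanded pose from where the row before left it, along the tool's axes as they then stand; what a row does not reach is not made up. A row lasts 1/12 s, in which the tool goes at most 41.7 mm and 7.16 degrees, less where a joint would pass 70% of its speed; a pose out of reach is approached as far as the arm can. A call with a gripper value outside its range is refused whole. "hand" is the opening, from -1 (shut) to 1 (fully open), set as the call begins (left out, the last holds). The fingers move at their own pace and stop on an object; the grip force is fixed at half the most. Time passes only in rows, so rows that do not move let the fingers close. It gives the time, the measured TCP pose, the force and the opening at its end, in the units of the state.
- bot.get_state(): the state, without advancing time (a new reading comes with each control period).
- bot.read_camera(name): name is "scene" or "top" or "wrist"; returns a dict with "color" (420x560x3 uint8, blue, green, red), "fx", "fy", "cx", "cy" (pixels), "k1" (the pictures are not rectified: a ray, as slopes to the right and down, at radius r is drawn at 1 + k1 r^2 times it, then the intrinsics apply), "xyz" and "rotation" of the camera in the world; the wrist camera has in their place "mount" (4x4, takes a point from camera to tool coordinates, whose origin is the TCP and whose axes are the tool frame's). Camera axes: x right, y up, looking along -z (the intrinsics and any distortion apply to the point x, -y, -z); pixel columns grow to the right and rows downward; lengths in m; the calibration is good to about 2 mm. A picture is of the moment at which its call begins: read the wrist's pose just before it. There is no depth.
- bot.job_done(): hands the job in, once; it reports no verdict.
The state is a dict: "time_s": time; "joint_pos": joint angles; "joint_velocities": joint speeds; "joint_torque": joint torques, N m; "position": TCP position; "eef_rot": TCP orientation; "wrist_force": force on the tool from outside, world axes, zero at the start; "torque": the same for the moment, N m; "grip_width": finger opening in m.
Only numpy, scipy, OpenCV 4.12 (cv2) and the standard library are available. Lean on these libraries where they do the work, as an engineer would, in place of code of your own. Each camera call takes 0.05 s, during which the arm holds its last target.

## Task

One of the three small white food-sample cases in the steel rack still has its lid standing open. Press that lid down until its catch snaps and the lid stays shut on its own with your hand off it, then lift that case out of the rack and hold it level from side to side and right way up in front of the record camera: catch side squarely facing the lens, square to the camera's tilted line of sight, the middle of the catch side on that line 13 cm from the lens. Finish while still holding it there in the air, with the sauce pot still inside; do not disturb the other two cases or bump the camera.

Things in the scene. Friction and masses are not known exactly. Their poses are not given: they have to be found in the camera images.
- case: the open sample case: white tub 70 (x) x 62 (y) x 42 mm high with a hinged lid, 46 high when shut, 0.08 to 0.14 kg plus the pot. Origin: centre of its underside; z up; +x points out of the catch side (catch tab 24 mm wide, up to 8 mm proud of that side's upper part when shut), hinge along the -x side. Grip the plain side walls at y = +-31 mm, below the lid. About 2 mm of play in the rack
- catch_face (a point): the middle of the case's catch side: point [35, 0, 23] mm of the case; same axes as the case
- case_lid (a joint): angle of the open case's lid in rad: 0 = shut flat, growing as it opens; 0.55 to 1.1 at the start. Stiff hinge with a weak spring: pushed down without snapping, it rises by itself to about 0.35. The catch bites in the last 0.1 rad and needs 6 to 7 N straight down at the catch edge, about 8 N at the press spot; snapped, it rests at 0 to 0.02 and stays shut while carried and tipped
- lid_hinge (a point): the middle of the lid's hinge line: point [-36, 0, 43] mm of the case. It turns with the lid; at lid angle 0 its axes are the case's, and its x runs along the lid from the hinge to the catch edge
- lid_press (a point): a spot in the middle of the lid's outer (upper) face, 58 mm from the hinge line and 14 mm short of the catch edge, where to press; the lid is a plate 4 mm thick, 60 mm wide, that ends 72 mm from the hinge line (its catch tab, hanging 15 mm down, a little beyond). Moves with the lid
- sauce_pot: small lidded sauce pot, 53 mm in diameter, 36 mm high, 0.05 kg, loose in the open case with a few mm of play. Origin: centre of its underside
- case_2: an identical case with its lid already shut, in another place of the rack; leave it. Origin and axes as for the open case, 46 mm high
- case_3: the third case, also shut; leave it. Origin and axes as for the open case
- rack: low steel rack fixed to the table, 112 (x) x 300 (y) x 19 mm high; three places 100 mm apart along its y hold the cases, underside 5 mm above the table, all catch sides to the rack's +x. Each place has four corner stops 14 mm above the rack's floor and is open in the middle 60 mm of the sides to be gripped; 38 mm between neighbouring cases. Origin: centre of its underside
- cam_stand: record camera's table stand, fixed: round black foot of 116 mm diameter, steel post, fork that carries the head 260 mm above the table. Origin: centre of the foot's underside; +x is the direction in which the camera looks, seen from above
- cam_head (a joint): downward tilt of the camera head in rad, 0 = looking level; 0.1 to 0.4 at the start, stays as it is
- lens (a point): the middle of the lens's front, 50 mm ahead of the tilt axis. +x is the camera's line of sight, outward; y level, to the camera's left; z up from the line of sight
- focus (a point): the point on the line of sight 130 mm in front of the lens, where the middle of the catch side has to be; axes as for the lens

How it is judged:
By the outcome, as a careful person would: the job done as asked, in the order asked, and still so for the second after the job is handed in, while the arm keeps its last pose, push and grip.
It also fails if it takes over 45 s, if anything falls off the work surface, if the arm or the gripper's body presses on something with over 40 N, if the wrist force passes 120 N, or if a joint passes its speed limit or range.

## Working session

There is one attempt and no reset: what is moved stays moved. The work goes in short steps, Python scripts to look and compute and a tool call to move; the robot and the scene stay as the last step left them, time stands still between calls to the robot, and variables do not carry over. Pictures are saved under pics/ and viewed, and the job is handed in when it is done.

Besides the shell and the picture viewer there is one more tool, called after ">>>" as name([rows], argument=value, ...), one row to a line, values as JSON. carry_out: Moves the arm, as the interface text tells. Its arguments: {"type":"object","properties":{"targets":{"type":"array"},"hand":{"type":"number"}},"required":["targets"]}

```bash
mkdir -p pics; ls
python3 - <<'E'
from workcell import bot
import cv2,numpy as np
np.set_printoptions(precision=4,suppress=True)
s=bot.get_state();print(s); print(bot.tip_reach)
for n in ["scene","top","wrist"]:
    c=bot.read_camera(n);cv2.imwrite(f"pics/{n}0.png",c["color"])
    print(n,{k:v for k,v in c.items() if k!="color"})
E
```

```text
pics
{'time_s': 0.0, 'joint_pos': array([-75.1344,   3.0285,  80.3143,  -0.0008,  96.748 ,  -4.0293]), 'joint_velocities': array([ 0.0079,  0.0412,  0.0404, -0.0071,  0.0676, -0.0253]), 'joint_torque': array([  0.0018, -38.1664, -36.019 ,   0.0001,   0.0061,   0.    ]), 'position': array([ 0.1699, -0.4964,  0.2135]), 'eef_rot': array([[-0.0004,  0.3238, -0.9461],
       [ 0.0015, -0.9461, -0.3238],
       [-1.    , -0.0016, -0.0001]]), 'wrist_force': array([ 0.1664, -0.1608,  0.5686]), 'torque': array([ 0.056 ,  0.0019, -0.0674]), 'grip_width': 0.08534140529691885}
0.011
scene {'fx': 535.8882942464197, 'fy': 535.8882942464197, 'cx': 280.4300652480722, 'cy': 208.51853387356402, 'k1': -0.10277043042129856, 'xyz': array([ 0.0085, -1.1831,  0.7989]), 'rotation': array([[ 0.9107,  0.1661, -0.3782],
       [-0.4126,  0.4107, -0.8131],
       [ 0.0203,  0.8965,  0.4426]])}
top {'fx': 451.51197798815906, 'fy': 451.51197798815906, 'cx': 278.8414845091754, 'cy': 209.23228409239107, 'k1': -0.0022475032487550934, 'xyz': array([0.3735, 0.0123, 1.15  ]), 'rotation': array([[ 0.0574,  0.9745, -0.2171],
       [-0.9983,  0.0551, -0.0165],
       [-0.0041,  0.2177,  0.976 ]])}
wrist {'fx': 349.469529359488, 'fy': 349.469529359488, 'cx': 283.1579005649678, 'cy': 207.40981511756658, 'k1': -0.05066106116808941, 'mount': array([[-0.0017,  0.304 , -0.9527, -0.16  ],
       [ 1.    ,  0.0012, -0.0013,  0.0007],
       [ 0.0008, -0.9527, -0.304 , -0.0772],
       [ 0.    ,  0.    ,  0.    ,  1.    ]])}
```

View pics/scene0.png

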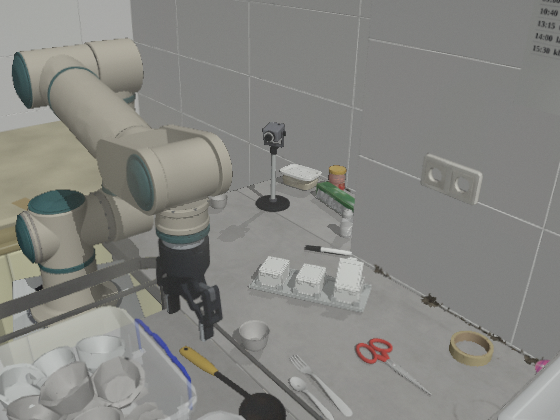

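View pics/top0.png

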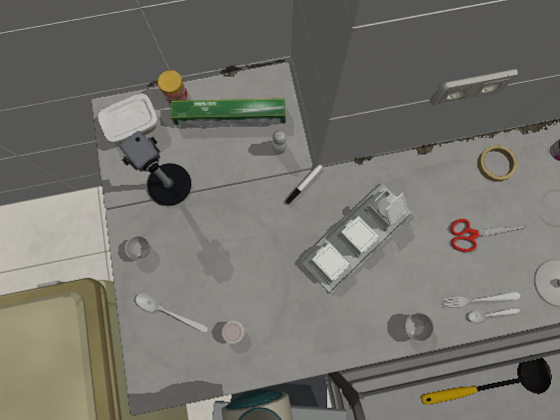

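View pics/wrist0.png

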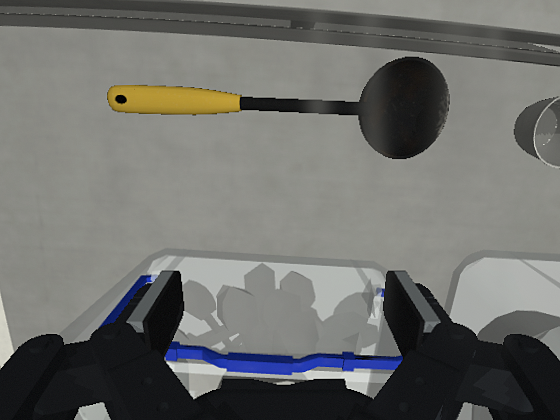

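The scene view shows the open case at the right end of the rack (350,280), with the camera stand at (273,200). The top view shows the open case at (393,208), the shut cases at (360,236) and (330,262), and the stand foot at (169,184). I'll zoom in next.

```bash
cat > h.py <<'E'
from workcell import bot
import cv2,numpy as np
np.set_printoptions(precision=4,suppress=True)
def cam(n):
    s=bot.get_state(); c=bot.read_camera(n)
    if n=="wrist":
        T=np.eye(4);T[:3,:3]=s["eef_rot"];T[:3,3]=s["position"];M=T@c["mount"]
        c["xyz"]=M[:3,3];c["rotation"]=M[:3,:3]
    c["K"]=np.array([[c["fx"],0,c["cx"]],[0,c["fy"],c["cy"]],[0,0,1]]);c["D"]=np.array([c["k1"],0,0,0.])
    c["s"]=s
    return c
def ray(c,uv):
    p=cv2.undistortPoints(np.array(uv,float).reshape(-1,1,2),c["K"],c["D"]).reshape(-1,2)
    d=np.c_[p[:,0],-p[:,1],-np.ones(len(p))]@c["rotation"].T
    return c["xyz"],d/np.linalg.norm(d,axis=1,keepdims=True)
def onz(c,uv,z):
    o,d=ray(c,uv);return o+d*((z-o[2])/d[:,2])[:,None]
def proj(c,P):
    q=(np.atleast_2d(P)-c["xyz"])@c["rotation"]
    q=q*[1,-1,-1]
    return cv2.projectPoints(q,np.zeros(3),np.zeros(3),c["K"],c["D"])[0].reshape(-1,2)
def tri(obs):
    A=np.zeros((3,3));b=np.zeros(3)
    for c,uv in obs:
        o,d=ray(c,uv);d=d[0];Q=np.eye(3)-np.outer(d,d);A+=Q;b+=Q@o
    P=np.linalg.solve(A,b)
    r=[np.linalg.norm(np.cross(P-ray(c,uv)[0],ray(c,uv)[1][0])) for c,uv in obs]
    return P,r
def crop(c,box,k,name):
    x0,y0,x1,y1=box
    cv2.imwrite("pics/"+name,cv2.resize(c["color"][y0:y1,x0:x1],None,fx=k,fy=k,interpolation=cv2.INTER_CUBIC))
E
python3 - <<'E'
from h import *
a=cam("top");b=cam("scene")
crop(a,(290,175,420,295),6,"t1.png");crop(b,(240,240,380,320),5.7,"s1.png");crop(a,(100,120,240,220),5,"t2.png");crop(b,(240,110,310,220),5,"s2.png")
E
```

```text
(no output)
```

View pics/t1.png

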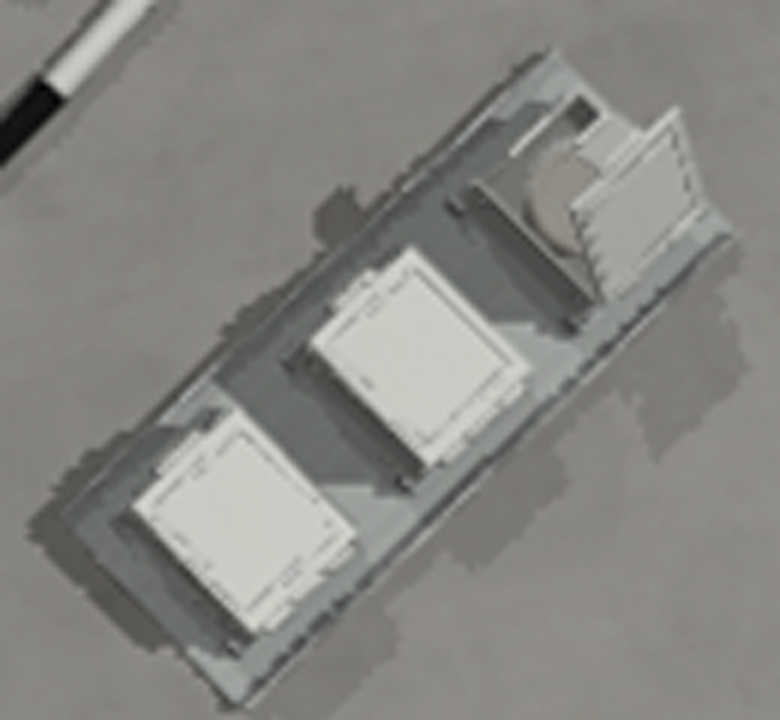

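View pics/s1.png

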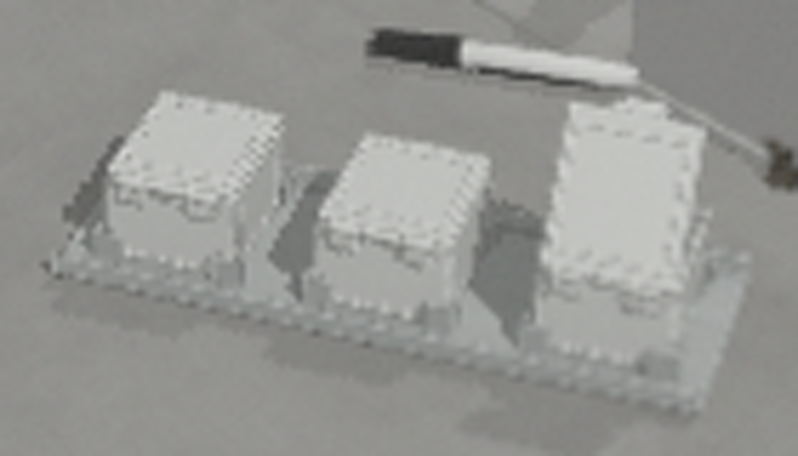

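View pics/t2.png

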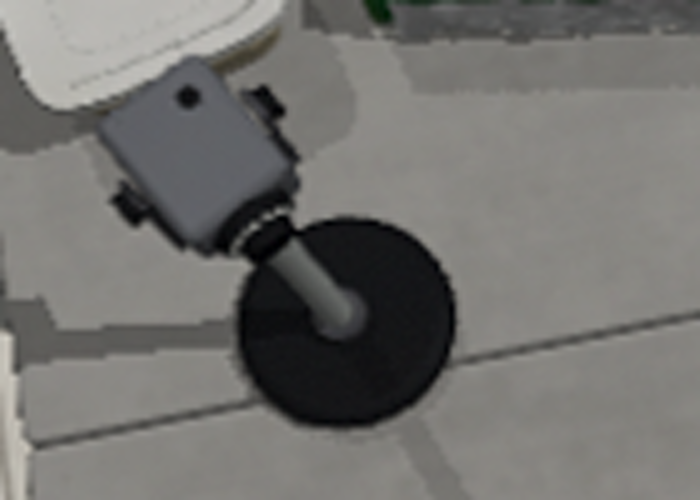

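View pics/s2.png

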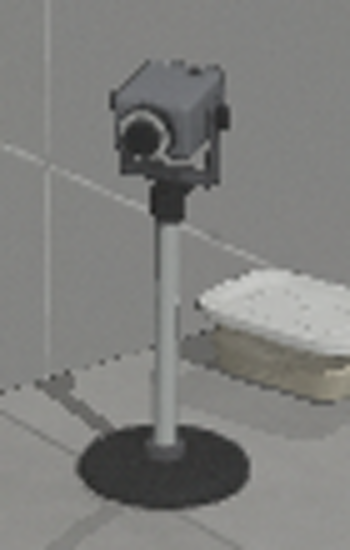

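The top crop shows the rack's floor corners at about (382.5,183.5), (412.5,214.7) and (330,292.5). The catch tabs point up-left. The camera head looks down-right in the top view, and the foot is at about (169,184).

Run:
```python
from h import *
a=cam("top");b=cam("scene")
P=onz(a,[(382.5,183.3),(412.5,214.7),(330,292.5),(301,262)],0.005);print(P)
print(np.linalg.norm(np.diff(P,axis=0),axis=1))
# lids of closed cases z=.051: corners
def c2(l):return [(290+x/6,175+y/6) for x,y in l]
L=onz(a,c2([(412,248),(310,343),(425,465),(530,368)]),0.051);print(L,L.mean(0)); print(np.diff(L,axis=0))
L=onz(a,c2([(235,410),(133,505),(252,632),(357,530)]),0.051);print(L,L.mean(0))
# stand foot circle
g=cv2.cvtColor(a["color"],cv2.COLOR_BGR2GRAY)
m=np.zeros_like(g);m[155:215,140:200]=(g[155:215,140:200]<50)*255
n,lab,st,ce=cv2.connectedComponentsWithStats(m);i=1+np.argmax(st[1:,4]);print(st[i],ce[i])
ex=[(169,st[i][1]+st[i][3]),(st[i][0],184),(st[i][0]+st[i][2],184)]
print(onz(a,ex,0.004))
# head
t=[(100+x/5,120+y/5) for x,y in [(195,55),(102,130),(298,183),(205,248),(265,232)]]
print(onz(a,t,0.28))
```

```text
[[ 0.7134 -0.2365  0.005 ]
 [ 0.6333 -0.3146  0.005 ]
 [ 0.423  -0.108   0.005 ]
 [ 0.4947 -0.0322  0.005 ]]
[0.1119 0.2948 0.1044]
[[ 0.6112 -0.1681  0.051 ]
 [ 0.5689 -0.1271  0.051 ]
 [ 0.5213 -0.1751  0.051 ]
 [ 0.5636 -0.2173  0.051 ]] [ 0.5663 -0.1719  0.051 ]
[[-0.0422  0.041   0.    ]
 [-0.0476 -0.048   0.    ]
 [ 0.0423 -0.0422  0.    ]]
[[ 0.5395 -0.0972  0.051 ]
 [ 0.4983 -0.0572  0.051 ]
 [ 0.4501 -0.107   0.051 ]
 [ 0.4933 -0.1481  0.051 ]] [ 0.4953 -0.1024  0.051 ]
[ 140  155   51   51 1427] [167.4191 182.9369]
[[0.6209 0.3181 0.004 ]
 [0.6758 0.4012 0.004 ]
 [0.6834 0.2667 0.004 ]]
[[0.7154 0.3236 0.28  ]
 [0.6808 0.3575 0.28  ]
 [0.6627 0.2749 0.28  ]
 [0.6331 0.3092 0.28  ]
 [0.6412 0.2858 0.28  ]]
```

Run:
```python
from h import *
a=cam("top");b=cam("scene")
T=lambda x,y:[(290+x/6,175+y/6)]
S=lambda x,y:[(240+x/5.7,240+y/5.7)]
R=np.array([[.7071,-.7071,0],[.7071,.7071,0],[0,0,1]]);C=np.array([.637,-.242,.005])
for n,t,s in [("freeL",(572,205),(572,105)),("freeR",(680,108),(705,125)),("hingeL",(605,300),(542,285)),("hingeR",(707,207),(690,295))]:
    P,r=tri([(a,T(*t)),(b,S(*s))]);print(n,P,r,(P-C)@R*1000)
# foot ellipse
g=cv2.cvtColor(a["color"],cv2.COLOR_BGR2GRAY)
print(g[184,135:205]); print(g[150:215,169])
```

```text
freeL [ 0.6207 -0.2218  0.1075] [np.float64(0.0009437828759266856), np.float64(0.0009437828759268847)] [  2.7573  25.7936 102.4725]
freeR [ 0.6617 -0.2634  0.1113] [np.float64(0.0010687985499951585), np.float64(0.0010687985499951232)] [  2.3219 -32.6431 106.25  ]
hingeL [ 0.596  -0.2507  0.0388] [np.float64(0.00018724592827857757), np.float64(0.0001872459282784344)] [-35.1222  22.8311  33.8206]
hingeR [ 0.6398 -0.2926  0.0474] [np.float64(0.0036491377191175357), np.float64(0.0036491377191177027)] [-33.8255 -37.7742  42.397 ]
[129 128 127 127 126 104  87  88  88  89  91  81  44   6  12  14  14  14
  14  15  15  16  13  15  13  15  16  23  40  47  58  62  70  79  75  62
  58  47  26  17  20  20  21  20  22  21  19  21  23  22  19  21  23  24
  22  13  83 125 134 134 133 133 134 137 136 136 135 135 135 135]
[137 136 134 134 135 135 137 138 138 139 138 137 129  64  14  21  20  22
  22  20  20  22  22  23  21  22  19  33  62  76  91 101 100  94  75  61
  54  35  20  15  19  20  20  21  20  20  20  20  21  21  20  22  21  18
  10  45  98 116 120 128 127 128 127 127 128]
```

Run:
```python
from h import *
a=cam("top")
print(onz(a,[(320,168),(355,164),(420,152),(480,140),(305,110),(290,65)],0.0))
s=bot.get_state();R=s["eef_rot"];print(R.T@(np.array([.62,-.23,.22])-s["position"])*100)
```

```text
[[ 0.7478 -0.0713  0.    ]
 [ 0.7642 -0.164   0.    ]
 [ 0.8078 -0.3373  0.    ]
 [ 0.8511 -0.4992  0.    ]
 [ 0.9119 -0.0239  0.    ]
 [ 1.0457  0.0242  0.    ]]
[ -0.5605 -10.6647 -51.2075]
```

>>> carry_out([
  [-0.1,-0.7,-3.4,0],
  [-0.1,-0.7,-3.4,0],
  [-0.1,-0.7,-3.4,0],
  [-0.1,-0.7,-3.4,0],
  [0,-0.7,-3.4,0],
  [0,-0.7,-3.4,0],
  [0,-0.7,-3.4,0],
  [0,-0.7,-3.4,0],
  [0,-0.7,-3.4,0],
  [0,-0.7,-3.4,0],
  [0,-0.7,-3.4,0],
  [0,-0.7,-3.4,0],
  [0,-0.7,-3.4,0],
  [0,-0.7,-3.4,0],
  [0,-0.7,-3.4,0],
  [0,0,0,-6.5],
  [0,0,0,-6.5],
  [0,0,0,-6.5],
  [0,0,0,-6.6],
  [0,0,0,0],
], hand=-1)

```text
time_s: 2.17
position: [0.6186, -0.2321, 0.2182]
eef_rot: [[-0.0, 0.71, -0.704], [0.0, -0.704, -0.71], [-1.0, -0.0, 0.0]]
wrist_force: [0.9, -0.1, 0.0]
grip_width: -0.0001
```

Run:
```python
from h import *
c=cam("wrist");print(c["s"]["position"],c["s"]["eef_rot"],c["s"]["joint_pos"],c["s"]["wrist_force"]);cv2.imwrite("pics/w1.png",c["color"])
```

```text
[ 0.6186 -0.2321  0.2182] [[-0.0003  0.7101 -0.7041]
 [ 0.0001 -0.7041 -0.7101]
 [-1.     -0.0003  0.0002]] [-23.7648  25.5852  53.3766  -0.0036 101.0562  20.9953] [ 0.9419 -0.1393  0.0025]
```

View pics/w1.png

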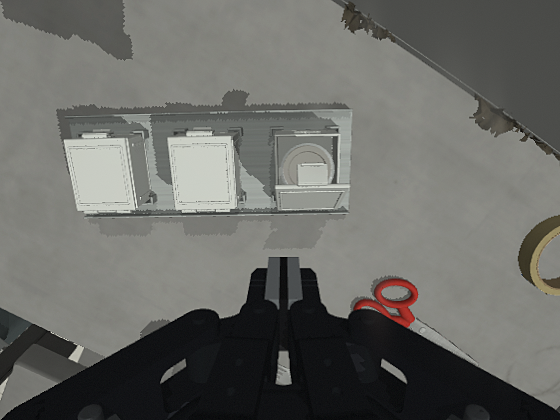

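The wrist view shows the three cases square in the picture. The open one is at about (308,170), with the pot at (307,163) and the lid edge-on at (313,190). Next I'll zoom in to measure.

Run:
```python
from h import *
c=cam("wrist")
crop(c,(260,95,360,225),4.6,"w1b.png");crop(c,(50,95,180,225),4.6,"w1c.png")
print(onz(c,[(350,110),(347.5,213),(58,112),(86,215)],.005))
```

```text
[[ 0.7129 -0.2371  0.005 ]
 [ 0.6355 -0.3189  0.005 ]
 [ 0.4965 -0.0194  0.005 ]
 [ 0.4231 -0.1086  0.005 ]]
```

View pics/w1b.png

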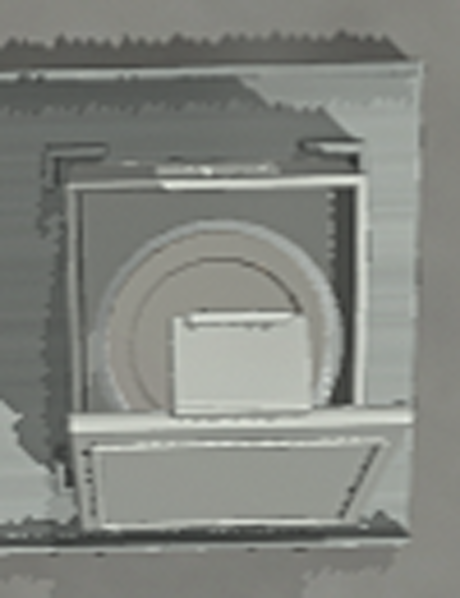

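View pics/w1c.png

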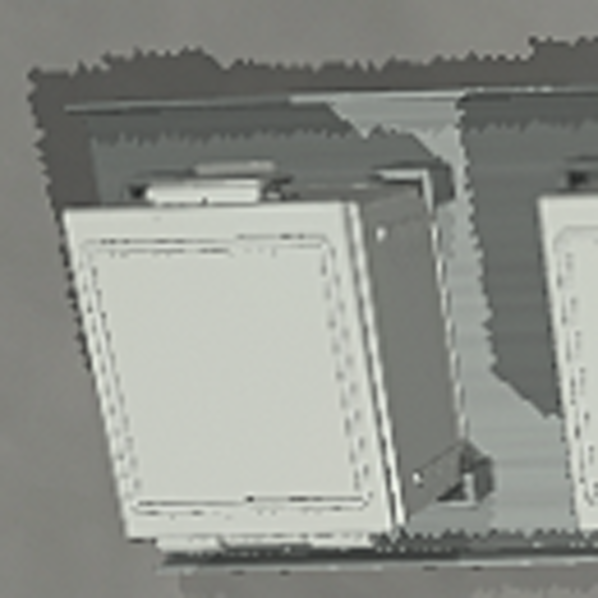

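Run:
```python
from h import *
c=cam("wrist")
u=lambda l:[(260+x/4.6,95+y/4.6) for x,y in l]
P=onz(c,u([(69,184),(367,178),(362,400)]),.047);print(P,np.linalg.norm(P[0]-P[1]))
m=P[:2].mean(0);d=P[0]-P[1];print("yaw x",np.degrees(np.arctan2(d[1],d[0]))-90)
yaw=np.arctan2(d[1],d[0])-np.pi/2
for y in (yaw,np.radians(44.7)): print("center",m-0.035*np.array([np.cos(y),np.sin(y),0]))
F=onz(c,u([(70,425),(412,418)]),.107);print("lid free",F,np.linalg.norm(F[0]-F[1]))
v=lambda l:[(50+x/4.6,95+y/4.6) for x,y in l]
Q=onz(c,v([(64,210),(345,205),(395,535),(128,540)]),.051);print(Q,Q.mean(0),np.linalg.norm(np.diff(Q,axis=0),axis=1))
r=onz(c,[(350,110)],.005)-onz(c,[(347.5,213)],.005);print(np.degrees(np.arctan2(r[0,1],r[0,0])))
```

```text
[[ 0.6436 -0.1978  0.047 ]
 [ 0.6872 -0.2399  0.047 ]
 [ 0.655  -0.2734  0.047 ]] 0.060628878030368295
yaw x 45.956225818672124
center [ 0.641 -0.244  0.047]
center [ 0.6405 -0.2435  0.047 ]
lid free [[ 0.6195 -0.2233  0.107 ]
 [ 0.6623 -0.2647  0.107 ]] 0.05956589532475883
[[ 0.5005 -0.0582  0.051 ]
 [ 0.5425 -0.1002  0.051 ]
 [ 0.4933 -0.151   0.051 ]
 [ 0.4504 -0.1094  0.051 ]] [ 0.4967 -0.1047  0.051 ] [0.0594 0.0708 0.0598]
46.50112307139639
```

```bash
cat >> h.py <<'E'
YAW=np.radians(45.9);C=np.array([.6408,-.2439,0.])
RC=np.array([[np.cos(YAW),-np.sin(YAW),0],[np.sin(YAW),np.cos(YAW),0],[0,0,1]])
E
python3 - <<'E'
from h import *
s=bot.get_state();print(bot.tip_reach,(s["position"]-C)@RC*1000)
E
```

```text
0.011 [ -7.1209  24.1166 218.3691]
```

>>> carry_out([
  [1.0,0.8,0.8,-0.7],
  [1.0,0.8,0.8,0],
  [1.5,0.8,0.7,0],
  [1.6,0,0,0],
  [1.6,0,0,0],
  [0,0,0,0],
  [0,0,0,0],
])

```text
time_s: 2.9
position: [0.6187, -0.2657, 0.1494]
eef_rot: [[-0.003, 0.715, -0.7], [0.002, -0.7, -0.715], [-1.0, -0.003, 0.001]]
wrist_force: [0.4, 0.7, 0.3]
grip_width: -0.0002
```

Run:
```python
from h import *
s=bot.get_state();print((s["position"]-C)@RC*1000,s["eef_rot"],s["wrist_force"])
c=cam("wrist");cv2.imwrite("pics/w2.png",c["color"])
b=cam("scene");crop(b,(220,200,400,320),4.4,"s3.png")
```

```text
[-31.0272   0.7123 149.3866] [[-0.0032  0.7145 -0.6996]
 [ 0.0015 -0.6996 -0.7145]
 [-1.     -0.0034  0.0012]] [0.4415 0.7488 0.3189]
```

View pics/w2.png

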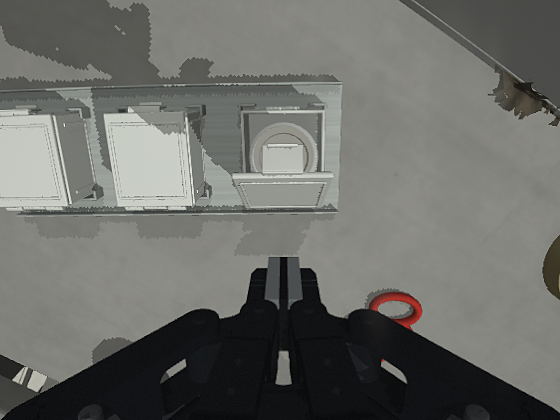

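View pics/s3.png

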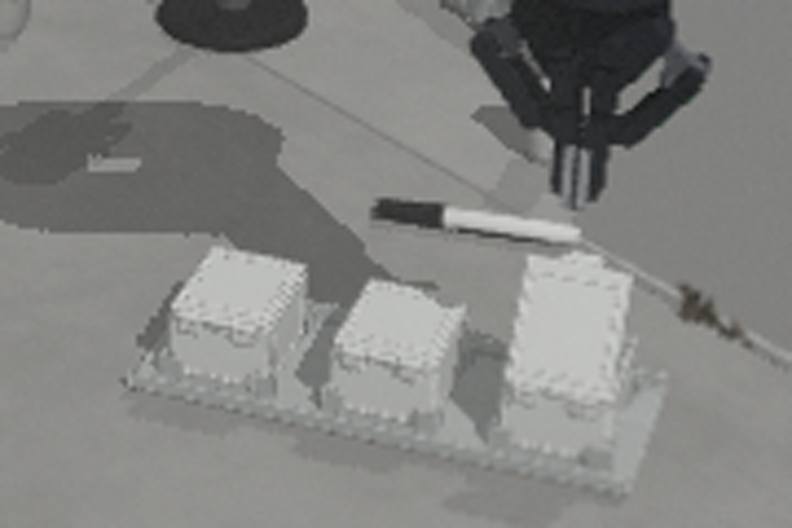

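>>> carry_out([
  [2.0,0,0,0],
  [2.0,0,0,0],
  [0.3,0,-1.0,0],
  [0.3,0,-1.1,0],
  [0.4,0,-0.5,0],
  [0.4,0,-0.5,0],
  [0,0,0,0],
])

```text
time_s: 3.58
position: [0.6422, -0.242, 0.0975]
eef_rot: [[0.001, 0.717, -0.697], [-0.0, -0.697, -0.717], [-1.0, 0.0, -0.0]]
wrist_force: [-0.4, -0.3, -0.5]
grip_width: -0.0002
```

Run:
```python
from h import *
s=bot.get_state();print((s["position"]-C)@RC*1000,s["wrist_force"])
b=cam("scene");crop(b,(220,200,400,320),4.4,"s4.png")
```

```text
[ 2.3384  0.3099 97.5158] [-0.4325 -0.2938 -0.4533]
```

View pics/s4.png

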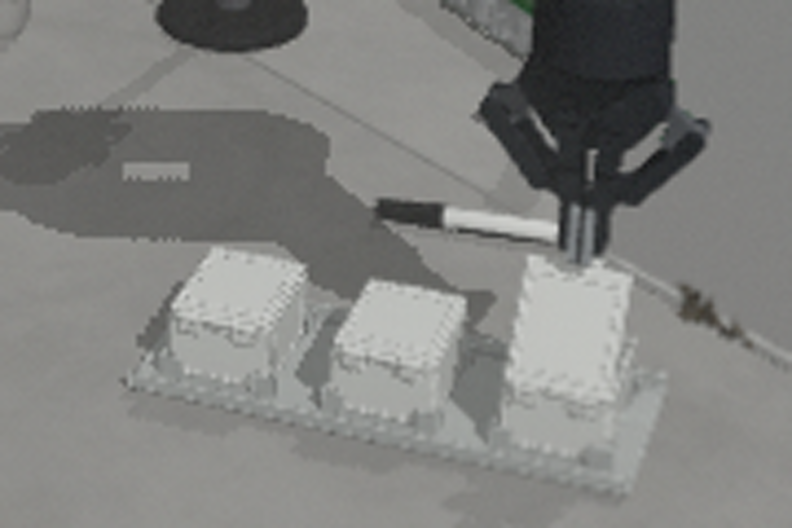

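Run:
```python
from h import *
s=bot.get_state();b=cam("scene");a=cam("top")
tip=s["position"]+s["eef_rot"]@[.011,0,0]
for P in (s["position"],tip):
    print((proj(b,P)-[220,200])*4.4, proj(a,P))
for th in (1.03,):
  for d in (0,72):
    for y in(-30,30):
      q=C+RC@(np.array([-36+d*np.cos(th),y,48+d*np.sin(th)])/1000);print(d,y,(proj(b,q)-[220,200])*4.4,proj(a,q))
crop(a,(330,150,450,250),6,"t3.png");w=cam("wrist");crop(w,(180,80,380,300),2.7,"w3.png")
```

```text
[[577.9386 282.7746]] [[393.3359 201.6041]]
[[576.3557 299.4067]] [[392.2304 202.6677]]
0 -30 [[608.5549 403.6502]] [[407.755  209.0607]]
0 30 [[503.3961 381.3748]] [[390.9461 225.0679]]
72 -30 [[632.7388 275.386 ]] [[403.6065 192.2153]]
72 30 [[527.4948 254.689 ]] [[385.9083 208.8997]]
```

View pics/t3.png

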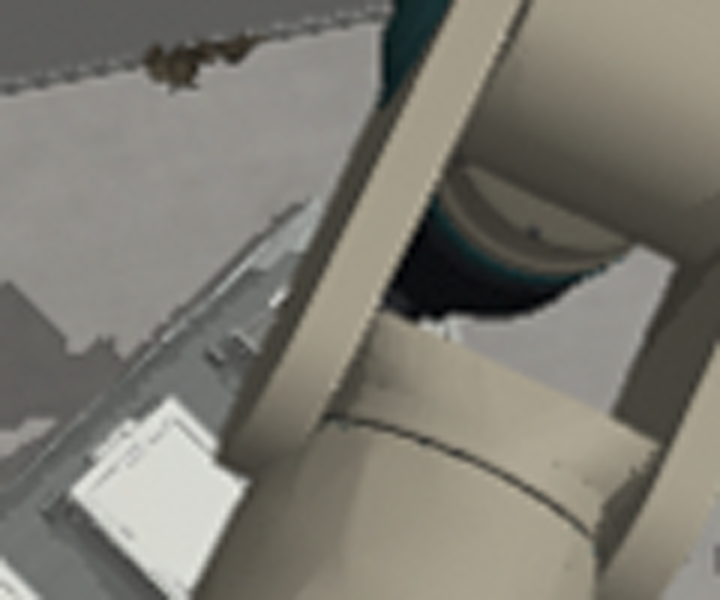

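View pics/w3.png

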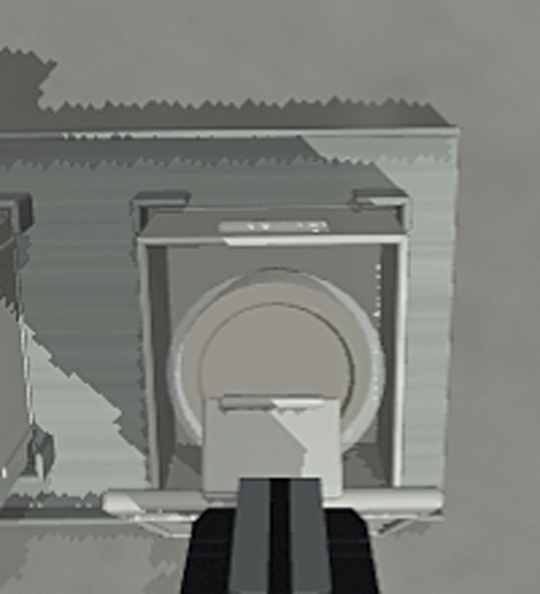

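Run:
```python
from h import *
b=cam("scene");w=cam("wrist")
p=np.array([.6187,-.2657,.1494]);R=w["s"]["eef_rot"]
for dx in (.011,0,-.01,-.02,-.03): print(dx,(proj(b,p+R@[dx,0,0])-[220,200])*4.4, [proj(w,w["s"]["position"]+R@[dx,0,z])[0] for z in(-.011,.011)])
crop(b,(320,210,380,280),9,"s5.png")
```

```text
0.011 [[569.514  248.7281]] [array([282.0726, 227.8514]), array([282.1437, 265.6671])]
0 [[571.114  231.2144]] [array([282.0326, 235.8779]), array([282.1097, 275.5656])]
-0.01 [[572.5764 215.1701]] [array([281.9919, 244.0658]), array([282.0753, 285.608 ])]
-0.02 [[574.0465 199.008 ]] [array([281.9462, 253.2631]), array([282.037 , 296.8216])]
-0.03 [[575.524  182.7273]] [array([281.8946, 263.6662]), array([281.994 , 309.4193])]
```

View pics/s5.png

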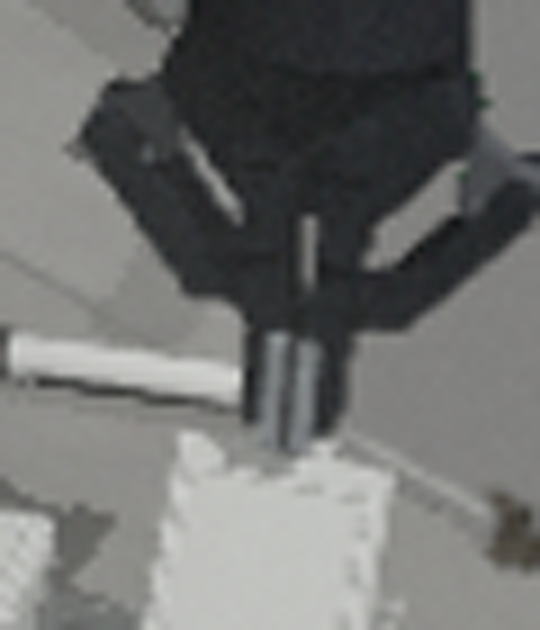

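The shut fingertips sit about 18 to 20 mm behind the TCP. The scene and wrist views agree on this, and it fits the tips having passed over the lid edge with no force. I'll back off and redo the press lower.

>>> carry_out([
  [-0.5,0,1.0,0],
  [0,0,1.0,0],
  [0,0,1.0,0],
  [1.0,0,0,0],
  [1.2,0,0,0],
  [0.2,0,-0.5,0],
  [0.2,0,-0.5,0],
  [0.2,0,-0.5,0],
  [0.2,0,-0.3,0],
  [0.4,0,-0.5,0],
  [0,0,0,0],
])

```text
time_s: 4.8
position: [0.6369, -0.2471, 0.0676]
eef_rot: [[-0.0, 0.717, -0.698], [0.0, -0.698, -0.717], [-1.0, -0.001, -0.0]]
wrist_force: [-0.1, -0.9, 0.1]
grip_width: 0.0
```

Run:
```python
from h import *
s=bot.get_state();print((s["position"]-C)@RC*1000,s["wrist_force"])
b=cam("scene");crop(b,(310,200,390,300),6,"s6.png")
w=cam("wrist");crop(w,(180,80,380,300),2.7,"w4.png")
```

```text
[-5.0039  0.6087 67.5925] [-0.1383 -0.8956  0.1309]
```

View pics/s6.png

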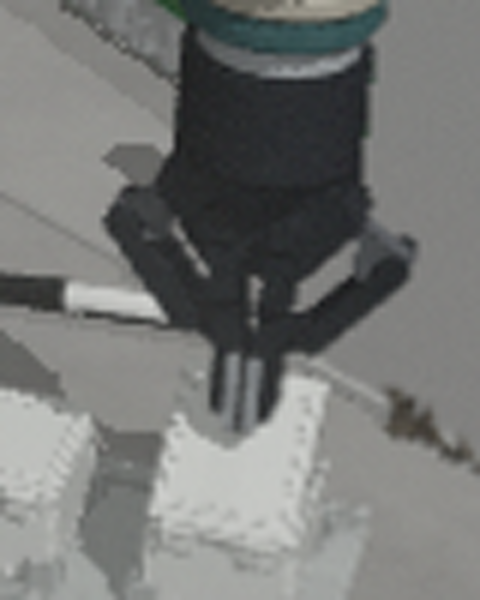

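View pics/w4.png

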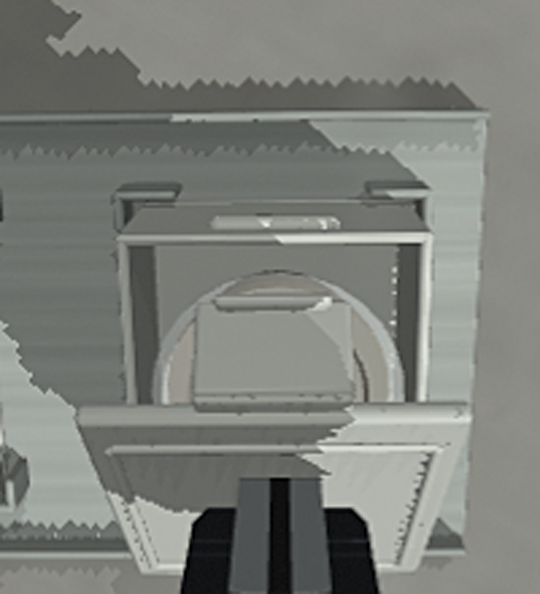

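>>> carry_out([
  [0.2,0,-0.5,0],
  [0.5,0,-0.4,0],
  [0.5,0,-0.4,0],
  [0.5,0,-0.4,0],
  [0.5,0,-0.3,0],
  [0,0,0,0],
])

```text
time_s: 5.4
position: [0.6501, -0.233, 0.0445]
eef_rot: [[-0.002, 0.716, -0.698], [0.001, -0.698, -0.716], [-1.0, -0.002, 0.001]]
wrist_force: [0.4, 0.0, -0.5]
grip_width: 0.0001
```

Run:
```python
from h import *
s=bot.get_state();print((s["position"]-C)@RC*1000,s["wrist_force"])
b=cam("scene");crop(b,(310,200,390,300),6,"s7.png")
w=cam("wrist");crop(w,(180,80,380,300),2.7,"w5.png")
```

```text
[14.293   0.9497 44.4819] [ 0.3824  0.0225 -0.4815]
```

View pics/s7.png

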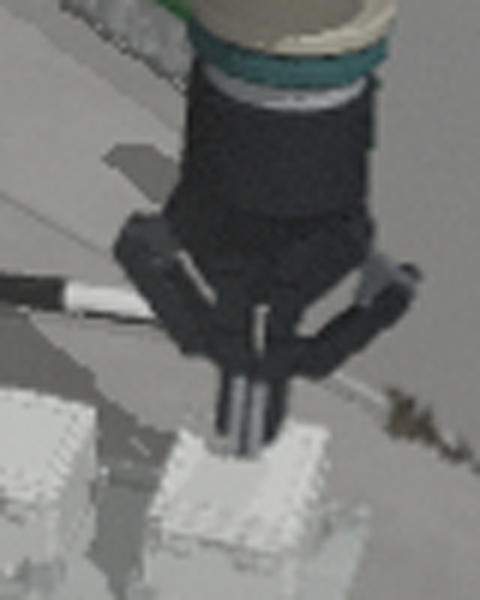

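View pics/w5.png

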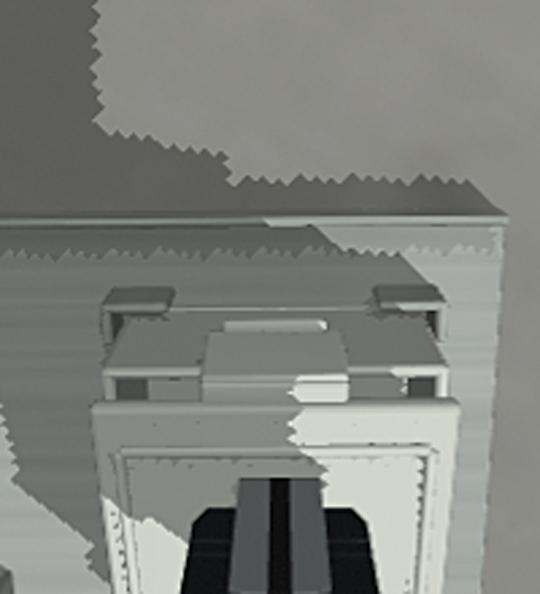

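>>> carry_out([
  [0.4,0,-0.4,0],
  [0.4,0,-0.4,0],
  [0.1,0,0,0],
  [0,0,0,0],
])

```text
time_s: 5.83
position: [0.6558, -0.2278, 0.0368]
eef_rot: [[-0.001, 0.716, -0.698], [0.0, -0.698, -0.716], [-1.0, -0.001, 0.0]]
wrist_force: [-0.4, -0.1, 0.0]
grip_width: -0.0002
```

>>> carry_out([
  [0.2,0,0,0],
  [0,0,0,0],
])

```text
time_s: 6.0
position: [0.6558, -0.2281, 0.035]
eef_rot: [[-0.0, 0.716, -0.698], [0.0, -0.698, -0.716], [-1.0, -0.0, -0.0]]
wrist_force: [0.6, -0.4, -0.4]
grip_width: -0.0
```

>>> carry_out([
  [0.2,0,0,0],
  [0,0,0,0],
])

```text
time_s: 6.17
position: [0.6561, -0.2283, 0.0345]
eef_rot: [[0.001, 0.716, -0.698], [-0.0, -0.698, -0.716], [-1.0, 0.001, -0.0]]
wrist_force: [-3.1, 0.5, 4.5]
grip_width: -0.0001
```

>>> carry_out([
  [0.2,0,0,0],
  [0,0,0,0],
])

```text
time_s: 6.33
position: [0.6563, -0.2285, 0.0341]
eef_rot: [[0.002, 0.716, -0.699], [-0.001, -0.699, -0.716], [-1.0, 0.002, -0.001]]
wrist_force: [-5.7, 1.8, 11.6]
grip_width: 0.0
```

>>> carry_out([
  [0.15,0,0,0],
  [0,0,0,0],
])

```text
time_s: 6.5
position: [0.6564, -0.2285, 0.0338]
eef_rot: [[0.002, 0.716, -0.699], [-0.001, -0.699, -0.716], [-1.0, 0.002, -0.001]]
wrist_force: [-8.3, 3.4, 16.9]
grip_width: -0.0003
```

Run:
```python
from h import *
s=bot.get_state();print((s["position"]-C)@RC*1000,s["wrist_force"]@RC,s["torque"])
b=cam("scene");crop(b,(310,200,390,300),6,"s8.png")
w=cam("wrist");crop(w,(180,80,380,300),2.7,"w6.png")
```

```text
[21.923  -0.5438 33.8224] [-3.3063  8.3473 16.8669] [0.5132 1.5053 0.0201]
```

View pics/s8.png

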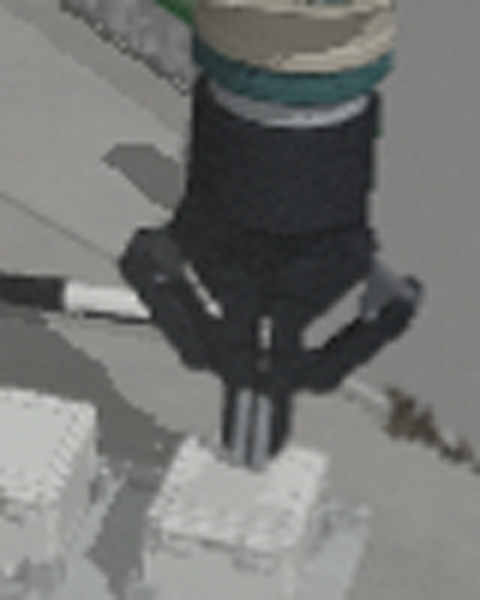

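View pics/w6.png

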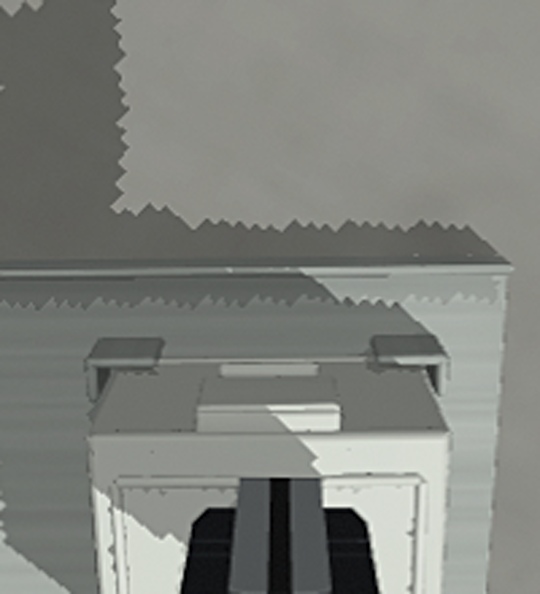

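>>> carry_out([
  [0.15,0,0,0],
  [0,0,0,0],
  [-0.5,0,0,0],
  [-1.0,0,0,0],
  [-3.0,0,0,0],
  [-3.0,0,2.0,0],
  [0,0,0,0],
  [0,0,0,0],
  [0,0,0,0],
], hand=-1)

```text
time_s: 7.35
position: [0.6416, -0.2425, 0.1029]
eef_rot: [[-0.001, 0.715, -0.699], [0.0, -0.699, -0.715], [-1.0, -0.001, 0.0]]
wrist_force: [0.2, -0.6, -1.1]
grip_width: 0.0001
```

Run:
```python
from h import *
s=bot.get_state();print((s["position"]-C)@RC*1000,s["wrist_force"]@RC,s["torque"])
b=cam("scene");crop(b,(240,230,390,310),5.3,"s9.png")
w=cam("wrist");crop(w,(120,80,380,300),3,"w7.png")
```

```text
[  1.575    0.3758 102.8739] [-0.2769 -0.6124 -1.0674] [ 0.0182 -0.0074 -0.0322]
```

View pics/s9.png

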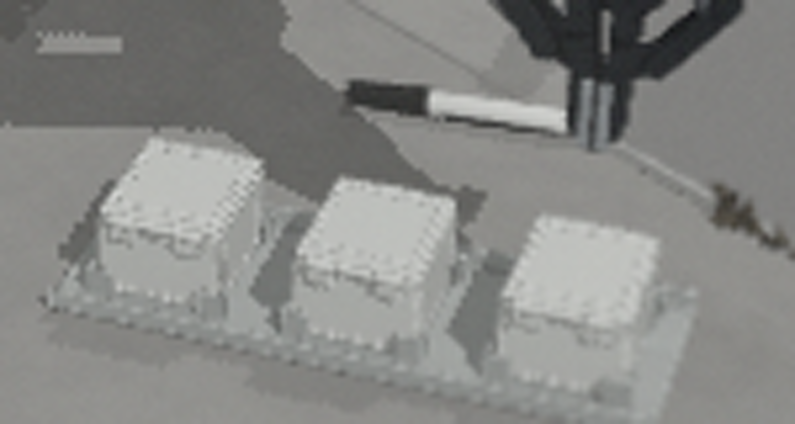

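View pics/w7.png

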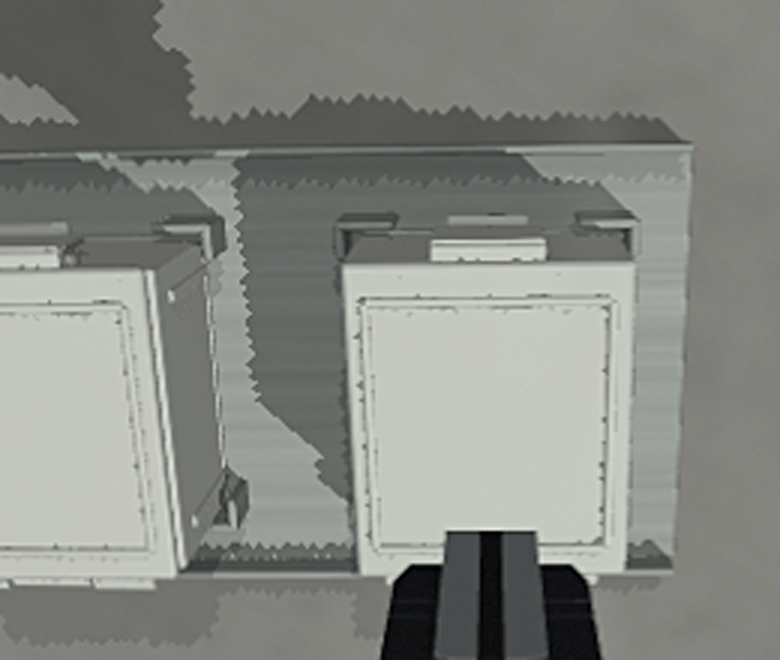

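Run:
```python
from h import *
a=cam("top");b=cam("scene");w=cam("wrist")
u=lambda l:[(120+x/3,80+y/3) for x,y in l]
L=onz(w,u([(343,264),(636,262),(628,575),(358,575)]),.051);print((L-C)@RC*1000,L.mean(0))
T=lambda p:[(100+p[0]/5,120+p[1]/5)];S=lambda p:[(240+p[0]/5,110+p[1]/5)]
for n,t,s in [("lens",(268,238),(140,136)),("knobR?",(268,105),(225,117)),("knobL",(130,205),(115,100))]:
    print(n,tri([(a,T(t)),(b,S(s))]))
crop(a,(110,120,180,190),8,"t4.png");crop(b,(250,115,300,165),11,"s10.png")
```

```text
[[ 36.7903  30.1612  51.    ]
 [ 36.9896 -29.5428  51.    ]
 [-34.2126 -30.5458  51.    ]
 [-34.0206  30.1214  51.    ]] [ 0.6417 -0.2429  0.051 ]
lens (array([0.6462, 0.2922, 0.255 ]), [np.float64(0.0001360255936140332), np.float64(0.00013602559361378027)])
knobR? (array([0.7053, 0.2974, 0.2584]), [np.float64(0.001905248505610947), np.float64(0.001905248505611246)])
knobL (array([0.6544, 0.3496, 0.2605]), [np.float64(0.0013095099943465293), np.float64(0.0013095099943464961)])
```

View pics/t4.png

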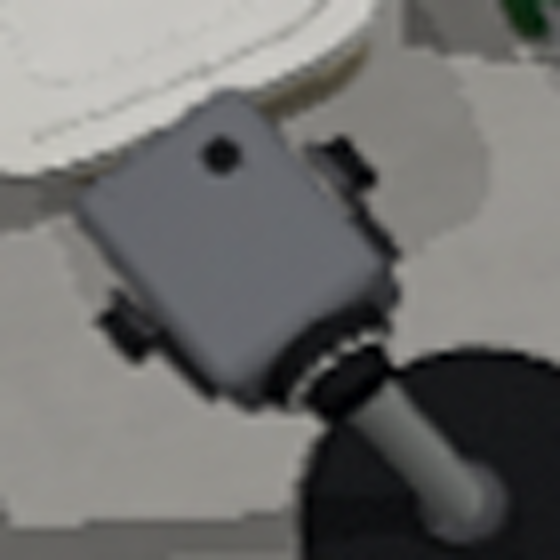

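View pics/s10.png

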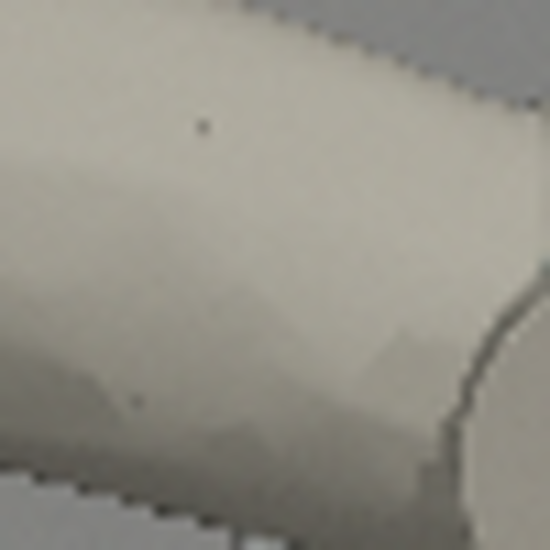

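The lid stays shut with the hand off, and its lid outline is 71 x 60 mm, flat like its neighbours'. Next I'll view the record camera's head from two sides with the wrist camera.

>>> carry_out([
  [-3.5,0,0,0],
  [-3.2,-2.5,0,0],
  [-3.2,-2.5,0,0],
  [-2.2,-3.3,0,0],
  [-2.0,-3.3,0,0],
  [-2.0,-3.3,0,0],
  [-2.0,-3.3,0,0],
  [-1.0,-3.3,-1.5,0],
  [0,-3.3,-2.0,0],
  [0,-3.2,-2.3,0],
  [0,0,-3.6,0],
  [0,0,-3.6,0],
  [0,0,-3.6,0],
  [0,0,-3.6,0],
  [0,0,-3.6,0],
  [0,0,-3.6,0],
  [0,0,0,0],
  [0,0,0,0],
])

```text
time_s: 9.1
position: [0.6334, 0.1506, 0.2907]
eef_rot: [[-0.005, 0.717, -0.697], [-0.001, -0.697, -0.717], [-1.0, -0.003, 0.004]]
wrist_force: [-0.4, 0.2, 0.3]
grip_width: -0.0
```

Run:
```python
from h import *
import pickle
w=cam("wrist");print(w["s"]["position"],w["s"]["wrist_force"],w["s"]["time_s"]);pickle.dump(w,open("wA.pkl","wb"));cv2.imwrite("pics/wA.png",w["color"])
print(proj(w,[.6462,.2922,.255]))
```

```text
[0.6334 0.1506 0.2907] [-0.3811  0.1938  0.303 ] 9.1
[[108.9452  30.3208]]
```

View pics/wA.png

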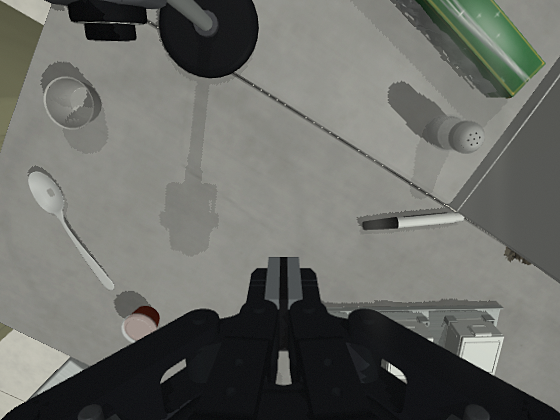

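>>> carry_out([
  [-1.0,0,-2.5,0],
  [0,0,-2.5,0],
  [0,0,0,0],
  [0,0,0,0],
])

```text
time_s: 9.48
position: [0.6677, 0.1845, 0.3043]
eef_rot: [[-0.0, 0.716, -0.699], [-0.0, -0.699, -0.716], [-1.0, 0.0, 0.0]]
wrist_force: [0.4, -0.3, -0.4]
grip_width: -0.0
```

Run:
```python
from h import *
import pickle
w=cam("wrist");print(w["s"]["position"],w["s"]["wrist_force"],w["s"]["time_s"]);pickle.dump(w,open("wA.pkl","wb"));crop(w,(50,0,300,190),3.15,"wA2.png")
print(proj(w,[.6462,.2922,.255]))
```

```text
[0.6677 0.1845 0.3043] [ 0.4398 -0.3498 -0.3639] 9.4833
[[128.6339 123.7033]]
```

View pics/wA2.png

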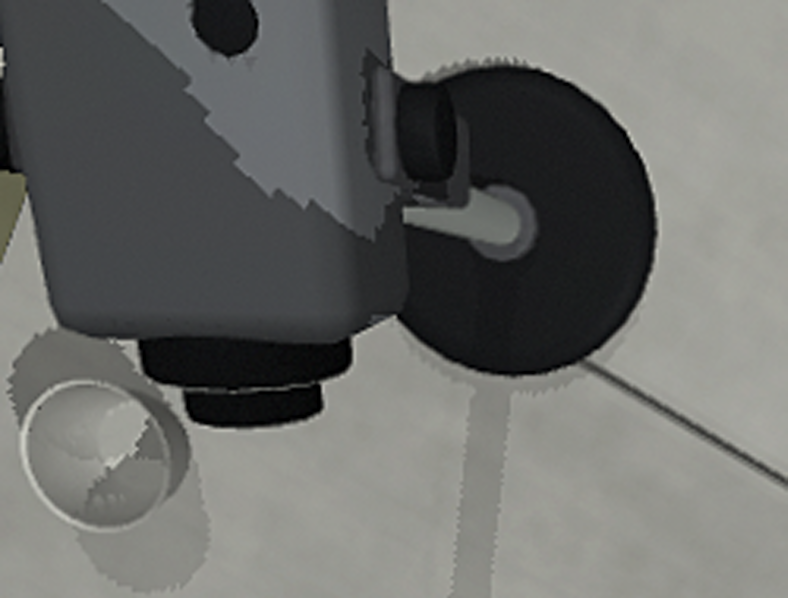

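>>> carry_out([
  [0,-3.6,0,0],
  [0,-3.6,0,0],
  [0,-3.6,0,0],
  [0,-3.6,0,0],
  [0,-3.6,0,0],
  [0,0,0,0],
  [0,0,0,0],
])

```text
time_s: 10.12
position: [0.5374, 0.3107, 0.3068]
eef_rot: [[0.003, 0.717, -0.697], [0.001, -0.697, -0.717], [-1.0, 0.001, -0.003]]
wrist_force: [0.3, -0.2, -0.8]
grip_width: -0.0
```

Run:
```python
from h import *
import pickle
w=cam("wrist");print(w["s"]["position"],w["s"]["wrist_force"],w["s"]["time_s"]);pickle.dump(w,open("wB.pkl","wb"));crop(w,(270,0,520,190),3.15,"wB2.png")
print(proj(w,[.6462,.2922,.255]))
b=cam("scene");pickle.dump(b,open("sB.pkl","wb"));crop(b,(240,110,310,220),5,"s11.png")
```

```text
[0.5374 0.3107 0.3068] [ 0.3019 -0.188  -0.7812] 10.1167
[[433.8295 122.2544]]
```

View pics/wB2.png

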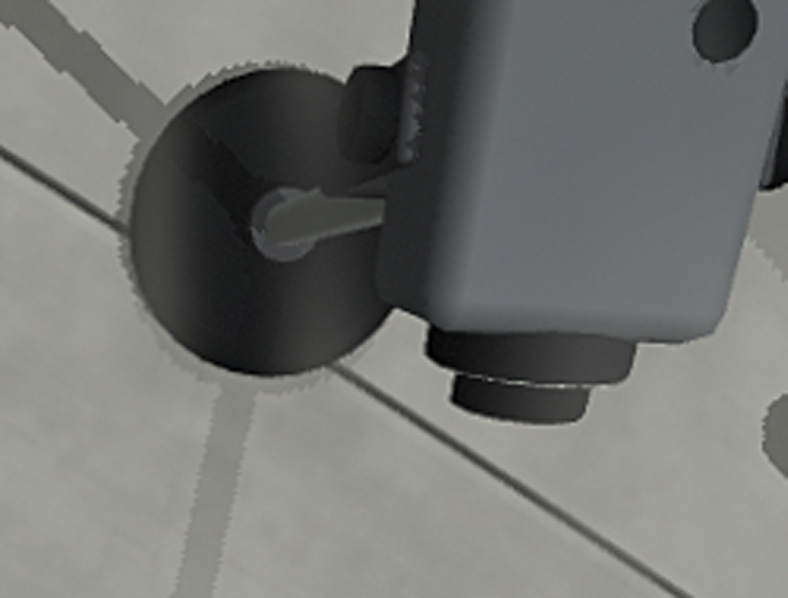

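Run:
```python
from h import *
import pickle
A=pickle.load(open("wA.pkl","rb"));B=pickle.load(open("wB.pkl","rb"));S=pickle.load(open("sB.pkl","rb"))
ua=lambda p:[(50+p[0]/3.15,p[1]/3.15)];ub=lambda p:[(270+p[0]/3.15,p[1]/3.15)]
for n,p,q in [("rimL",(189,408),(450,398)),("rimR",(322,403),(588,408)),("rimtop",(256,428),(516,423)),("bigL",(142,368),(428,352)),("bigR",(352,362),(635,372)),("dot",(225,20),(725,26)),("post",(513,222),(285,224))]:
    P,r=tri([(A,ua(p)),(B,ub(q))]);print(n,P,np.array(r)*1000)
for c,u,box in ((A,ua,(50,0,300,190)),(B,ub,(270,0,520,190))):
    print(onz(c,u((505,222) if c is A else (280,222)),0.008))
crop(A,(90,90,170,145),9,"wA3.png");crop(B,(390,90,470,145),9,"wB3.png")
```

```text
rimL [0.6354 0.2986 0.2541] [0.3595 0.3595]
rimR [0.654  0.28   0.2558] [0.7531 0.7531]
rimtop [0.6418 0.2866 0.2552] [0.0071 0.0071]
bigL [0.6367 0.3088 0.2575] [0.8117 0.8117]
bigR [0.6642 0.2802 0.2579] [1.0326 1.0326]
dot [0.6965 0.3223 0.2828] [0.0614 0.0614]
post [0.682  0.3207 0.0103] [0.0942 0.0942]
[[0.6796 0.3234 0.008 ]]
[[0.6814 0.3223 0.008 ]]
```

View pics/wA3.png

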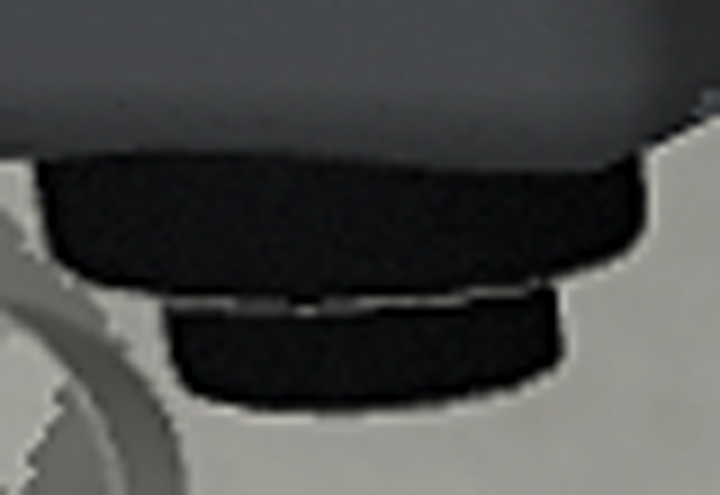

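View pics/wB3.png

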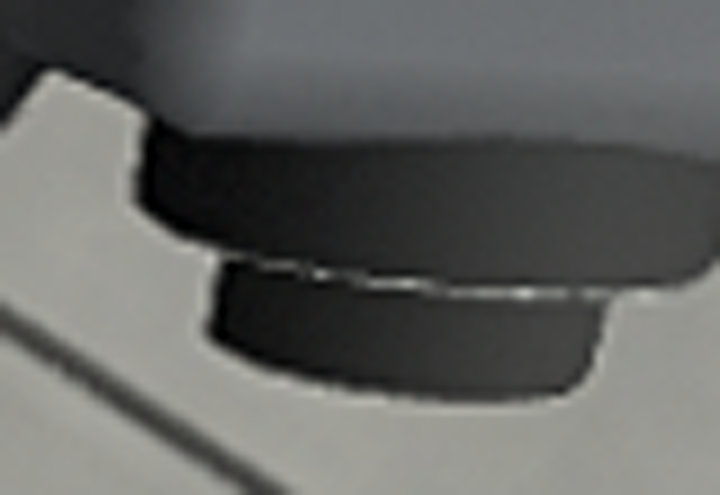

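View pics/s11.png

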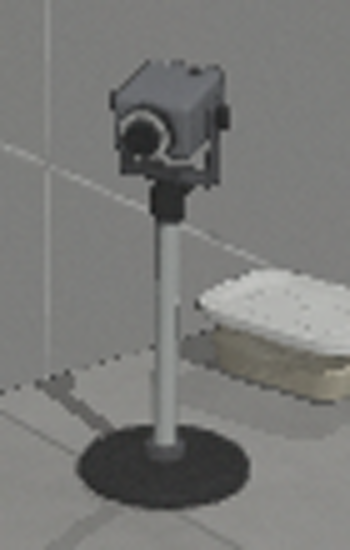

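Run:
```python
from h import *
import pickle
A=pickle.load(open("wA.pkl","rb"));B=pickle.load(open("wB.pkl","rb"));S=pickle.load(open("sB.pkl","rb"))
pa=lambda x,y:[(90+x/9,90+y/9)];pb=lambda x,y:[(390+x/9,90+y/9)]
Sx=[(240+141/5,110+136/5)]
for ya,yb in ((365,355),):
  L,r=tri([(A,pa(370,ya)),(B,pb(399,yb))]);print("lens AB",L,r)
  L3,r3=tri([(A,pa(370,ya)),(B,pb(399,yb)),(S,Sx)]);print("ABS",L3,r3,proj(S,L),Sx)
M,r=tri([(A,pa(348,235)),(B,pb(428,235))]);print("big",M,r)
print(L-M)
d=np.array([.6965,.3223,.2828]);print("dot rel lens",d-L3)
post=np.array([.681,.3225])
h=L3[:2]-post;print(np.linalg.norm(h),np.degrees(np.arctan2(h[1],h[0])))
for z in (L[2],L3[2]):print("tilt",np.arcsin((.26-z)/.05))
```

```text
lens AB [0.644  0.2886 0.2548] [np.float64(0.00011254242008506512), np.float64(0.00011254242008514716)]
ABS [0.6444 0.2885 0.2559] [np.float64(0.00012486025125148668), np.float64(0.0008516922578195115), np.float64(0.0008017480163454905)] [[267.823  137.6677]] [(268.2, 137.2)]
big [0.6499 0.2943 0.2565] [np.float64(0.0003817156548097451), np.float64(0.0003817156548098015)]
[-0.0059 -0.0057 -0.0017]
dot rel lens [0.0521 0.0338 0.0269]
0.04991979063596723 -137.12945540984424
tilt 0.10417376028987166
tilt 0.08114491638284888
```

Run:
```python
from h import *
import pickle
A=pickle.load(open("wA.pkl","rb"));B=pickle.load(open("wB.pkl","rb"))
cl=lambda c:np.clip(c.astype(float)*1.8+20,0,255).astype(np.uint8)
A["color"]=cl(A["color"]);B["color"]=cl(B["color"])
crop(A,(40,0,190,112),5.3,"wA4.png");crop(B,(380,0,530,112),5.3,"wB4.png")
```

```text
(no output)
```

View pics/wA4.png

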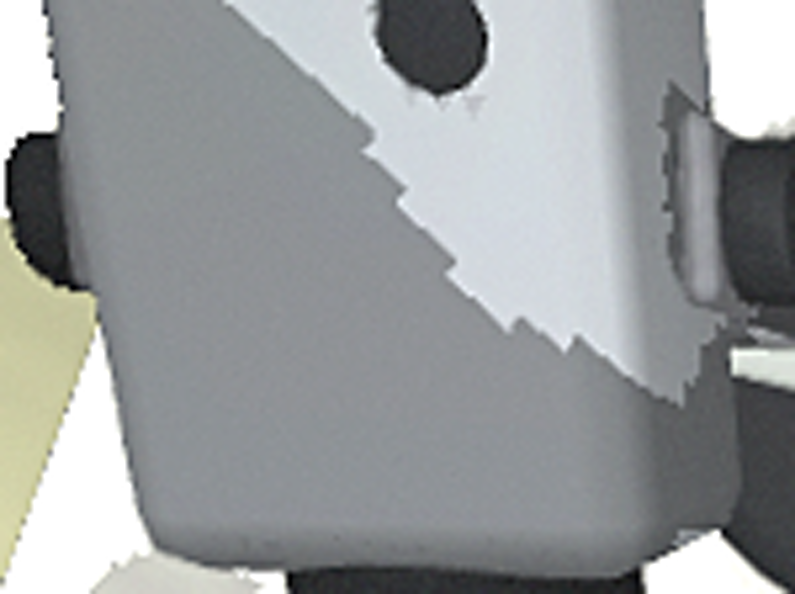

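View pics/wB4.png

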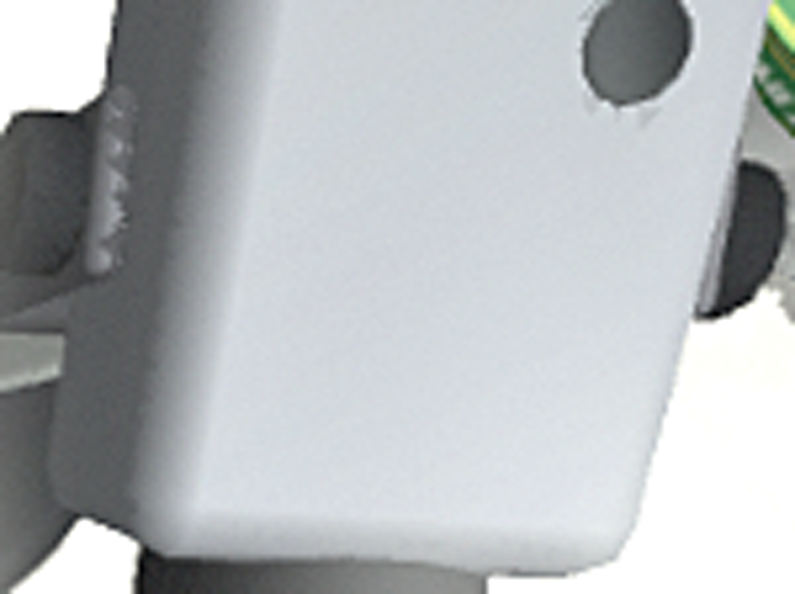

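Run:
```python
from h import *
import pickle
A=pickle.load(open("wA.pkl","rb"));B=pickle.load(open("wB.pkl","rb"))
ls=[(A,40,[(46,2),(65,100),(100,310),(136,500)],1),(A,40,[(702,2),(710,100),(738,420)],1),(A,40,[(605,100),(655,480)],.4),
(B,380,[(768,2),(742,130),(690,310),(637,500)],1),(B,380,[(118,2),(109,75),(55,430)],1),(B,380,[(270,2),(203,440)],.4)]
N=[]
for c,x0,p,w in ls:
    g=c["color"]
    o,d=ray(c,[(x0+x/5.3,y/5.3) for x,y in p])
    n=np.linalg.svd(d)[2][2];N.append(n*w)
N=np.array(N)
def sol(M):
    v=np.linalg.svd(M)[2][2]; v=v if v[0]<0 else -v
    return v,np.degrees(np.arctan2(v[1],v[0])),np.arcsin(-v[2])
print(sol(N),np.linalg.svd(N)[1], N@sol(N)[0])
for idx in ([0,1],[3,4],[0,3],[1,4],[0,1,3,4],[2,5],[0,2,3,5]): print(idx,sol(N[idx])[1:])
```

```text
(array([-0.7168, -0.683 , -0.1405]), np.float64(-136.38323494046642), np.float64(0.14093759339797948)) [1.8937 0.8562 0.0259] [-0.0144  0.0107  0.0146 -0.007   0.0011 -0.0092]
[0, 1] (np.float64(-134.34177630514105), np.float64(0.05487019098970972))
[3, 4] (np.float64(-136.0771652771363), np.float64(0.16288113931405349))
[0, 3] (np.float64(-137.10618051818494), np.float64(0.1338344472207551))
[1, 4] (np.float64(-136.08835344088337), np.float64(0.16222689641333474))
[0, 1, 3, 4] (np.float64(-136.54069312698124), np.float64(0.1400666190867017))
[2, 5] (np.float64(-134.53613896254421), np.float64(0.1608545133984537))
[0, 2, 3, 5] (np.float64(-136.6908016178343), np.float64(0.13526136399321298))
```

The head is measured as tilted about 0.125 rad, heading about 223.7°, with the lens near (0.6445, 0.2885, 0.2545). Next I'll go back above the case with the hand open.

>>> carry_out([
  [0,3.07,2.24,0],
  [0,3.07,2.24,0],
  [0,3.07,2.24,0],
  [0,3.07,2.24,0],
  [0,3.07,2.24,0],
  [0,3.07,2.24,0],
  [0,3.07,2.24,0],
  [0,3.07,2.24,0],
  [0,3.07,2.24,0],
  [0,3.07,2.24,0],
  [0,3.07,2.24,0],
  [2,3.07,2.24,0],
  [2.5,3.07,2.24,0],
  [2.5,3.07,2.24,0],
  [2.5,3.07,2.24,0],
  [3.0,0,0,0],
  [3.0,0,0,0],
  [3.0,0,0,0],
  [0,0,0,0],
  [0,0,0,0],
], hand=1)

```text
time_s: 11.88
position: [0.6306, -0.242, 0.1249]
eef_rot: [[-0.004, 0.714, -0.7], [0.001, -0.7, -0.714], [-1.0, -0.003, 0.002]]
wrist_force: [0.9, 0.5, 0.6]
grip_width: 0.0854
```

Run:
```python
from h import *
s=bot.get_state();print((s["position"]-C)@RC*1000,s["eef_rot"][:,1:],s["time_s"])
w=cam("wrist");cv2.imwrite("pics/w8.png",w["color"])
b=cam("scene");crop(b,(260,180,400,310),4.5,"s12.png")
```

```text
[ -5.745    8.5908 124.904 ] [[ 0.7142 -0.6999]
 [-0.6999 -0.7142]
 [-0.0035  0.0016]] 11.8833
```

View pics/w8.png

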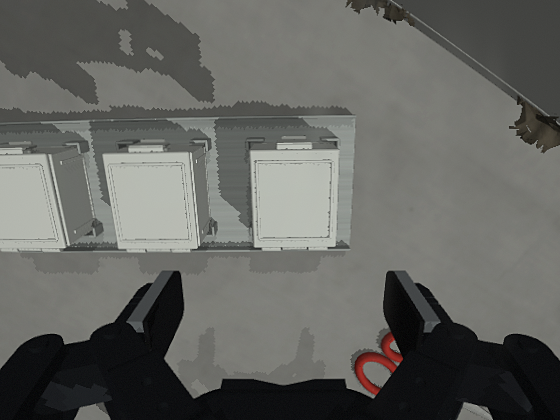

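View pics/s12.png

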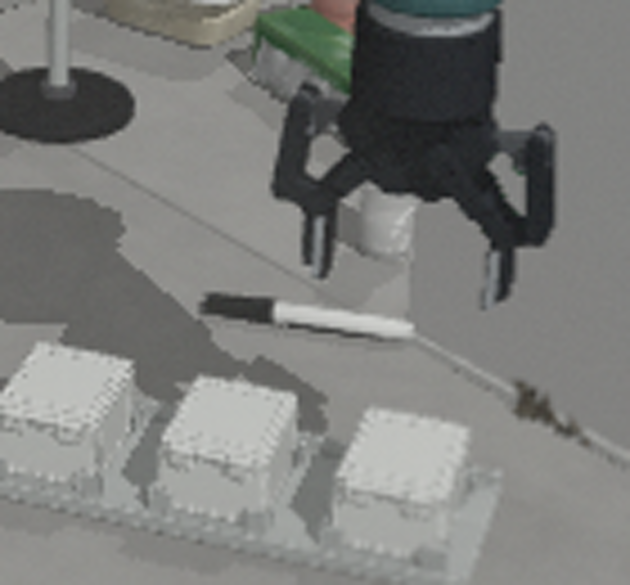

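Run:
```python
from h import *
w=cam("wrist");b=cam("scene");s=w["s"]
for wp,sp in [((172,272),(330.4,241.1)),((396,272),(369.3,247.8))]:
    P,r=tri([(w,[wp]),(b,[sp])]);print(s["eef_rot"].T@(P-s["position"])*1000,np.array(r)*1000)
```

```text
[-23.3151 -48.8961  -3.3555] [0.5429 0.5429]
[-25.2092  48.0228  -4.1314] [1.4222 1.4222]
```

>>> carry_out([
  [0,0.86,0.4,0],
  [3.0,0,0,0],
  [3.0,0,0,0],
  [2.5,0,0,0],
  [0,0,0,0],
  [0,0,0,0],
])

```text
time_s: 12.58
position: [0.6354, -0.2497, 0.0418]
eef_rot: [[-0.001, 0.716, -0.698], [0.0, -0.698, -0.716], [-1.0, -0.001, 0.0]]
wrist_force: [-0.6, -0.9, 0.8]
grip_width: 0.0852
```

Run:
```python
from h import *
s=bot.get_state();print((s["position"]-C)@RC*1000,s["wrist_force"],s["time_s"])
w=cam("wrist");cv2.imwrite("pics/w9.png",w["color"])
b=cam("scene");crop(b,(280,200,400,310),5,"s13.png")
```

```text
[-7.936  -0.154  41.7744] [-0.6358 -0.9166  0.7742] 12.5833
```

View pics/w9.png

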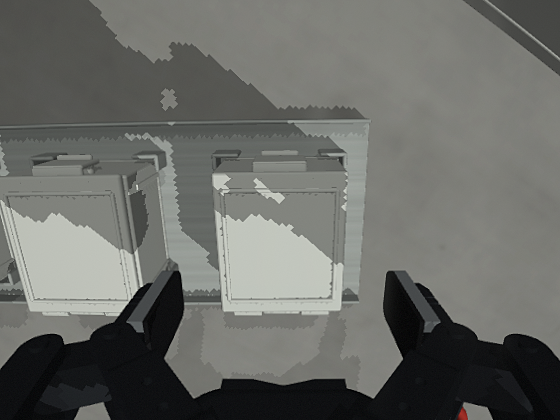

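View pics/s13.png

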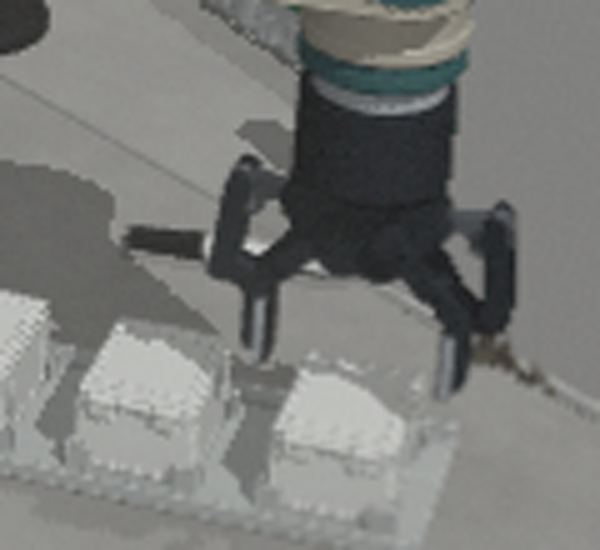

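>>> carry_out([
  [2.0,0,0.2,0],
  [1.5,0,0,0],
  [0,0,0,0],
  [0,0,0,0],
])

```text
time_s: 13.02
position: [0.6338, -0.251, 0.0062]
eef_rot: [[-0.001, 0.716, -0.698], [0.0, -0.698, -0.716], [-1.0, -0.001, 0.0]]
wrist_force: [0.1, -0.0, 0.6]
grip_width: 0.086
```

>>> carry_out([
  [1.0,0,0,0],
  [0.7,0,0,0],
  [0,0,0,0],
  [0,0,0,0],
])

```text
time_s: 13.35
position: [0.6337, -0.251, -0.0113]
eef_rot: [[-0.001, 0.716, -0.698], [0.0, -0.698, -0.716], [-1.0, -0.001, 0.0]]
wrist_force: [-0.5, 1.9, 0.1]
grip_width: 0.0855
```

Run:
```python
from h import *
s=bot.get_state();print((s["position"]-C)@RC*1000,s["wrist_force"],s["time_s"])
w=cam("wrist");cv2.imwrite("pics/w10.png",w["color"])
b=cam("scene");crop(b,(280,200,400,310),5,"s14.png")
```

```text
[-10.0525   0.1047 -11.3035] [-0.4985  1.9143  0.1113] 13.35
```

View pics/w10.png

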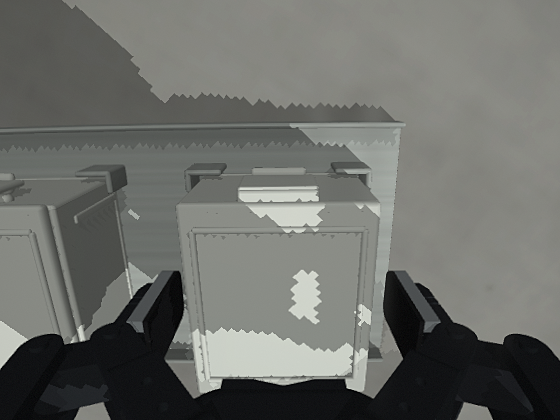

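View pics/s14.png

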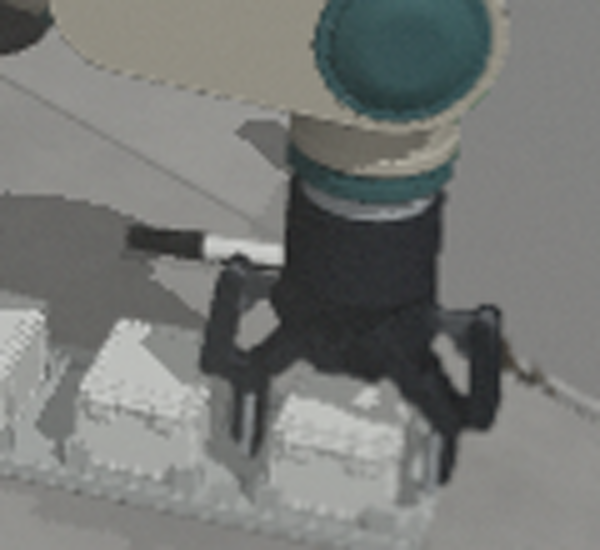

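>>> carry_out([
  [0,0,0,0],
  [0,0,0,0],
  [0,0,0,0],
  [0,0,0,0],
  [0,0,0,0],
  [0,0,0,0],
  [0,0,0,0],
], hand=-1)

```text
time_s: 14.03
position: [0.6344, -0.2513, -0.0099]
eef_rot: [[0.001, 0.716, -0.698], [-0.0, -0.698, -0.716], [-1.0, 0.001, -0.0]]
wrist_force: [-1.8, 0.7, 5.3]
grip_width: 0.0612
```

>>> carry_out([
  [-0.5,0,0,0],
  [-1.0,0,0,0],
  [-1.0,0,0,0],
  [0,0,0,0],
  [0,0,0,0],
])

```text
time_s: 14.45
position: [0.6347, -0.2515, 0.0157]
eef_rot: [[0.002, 0.716, -0.698], [-0.001, -0.698, -0.716], [-1.0, 0.002, -0.001]]
wrist_force: [0.2, -0.4, -2.1]
grip_width: 0.0612
```

Run:
```python
from h import *
s=bot.get_state();print((s["position"]-C)@RC*1000,s["wrist_force"],s["torque"],s["time_s"])
w=cam("wrist");cv2.imwrite("pics/w11.png",w["color"])
b=cam("scene");crop(b,(280,200,400,310),5,"s15.png")
```

```text
[-9.7341 -0.9371 15.6555] [ 0.1531 -0.4193 -2.1107] [0.0177 0.0125 0.0031] 14.45
```

View pics/w11.png

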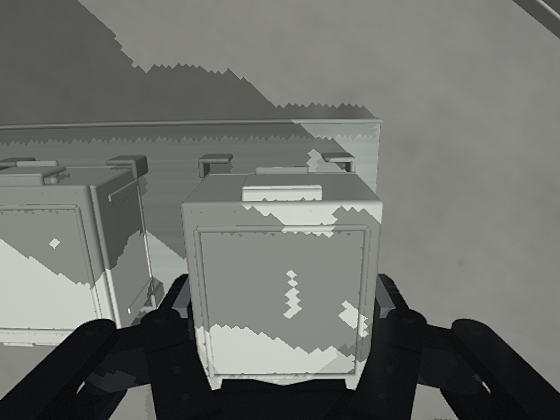

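View pics/s15.png

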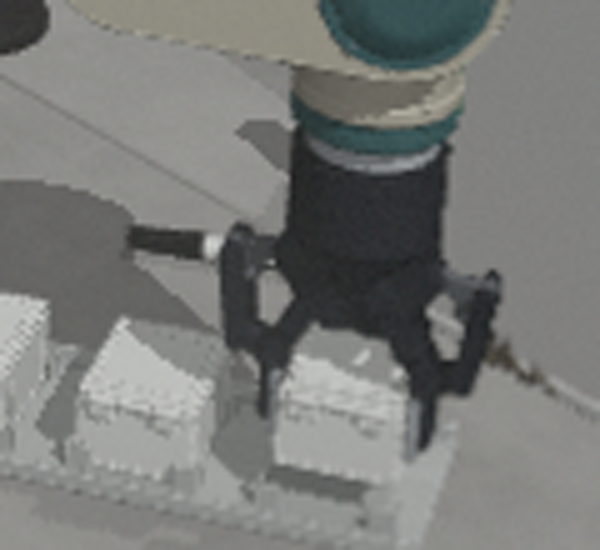

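>>> carry_out([
  [0,0,-0.6,0],
  [0.5,0,0,0],
  [0.4,0,0,0],
  [0,0,0,0],
])

```text
time_s: 14.88
position: [0.6382, -0.2466, 0.0043]
eef_rot: [[-0.0, 0.716, -0.698], [0.0, -0.698, -0.716], [-1.0, -0.001, -0.0]]
wrist_force: [0.1, 0.9, -1.7]
grip_width: 0.0616
```

>>> carry_out([
  [0.2,0,0,0],
  [0,0,0,0],
])

```text
time_s: 15.05
position: [0.6383, -0.2468, 0.004]
eef_rot: [[0.0, 0.716, -0.698], [0.0, -0.698, -0.716], [-1.0, -0.0, -0.0]]
wrist_force: [-2.1, 2.1, 2.1]
grip_width: 0.0612
```

>>> carry_out([
  [0.2,0,0,0],
  [0,0,0,0],
])

```text
time_s: 15.22
position: [0.6384, -0.247, 0.0036]
eef_rot: [[0.001, 0.716, -0.698], [0.0, -0.698, -0.716], [-1.0, 0.0, -0.0]]
wrist_force: [-7.4, 3.2, 11.7]
grip_width: 0.0616
```

>>> carry_out([
  [0.2,0,0,0],
  [0,0,0,0],
])

```text
time_s: 15.38
position: [0.639, -0.2475, 0.003]
eef_rot: [[0.003, 0.716, -0.699], [-0.001, -0.699, -0.716], [-1.0, 0.003, -0.001]]
wrist_force: [-8.1, 2.5, 15.0]
grip_width: 0.0616
```

>>> carry_out([
  [0.2,0,0,0],
  [0,0,0,0],
])

```text
time_s: 15.55
position: [0.6401, -0.2486, 0.0018]
eef_rot: [[0.006, 0.715, -0.699], [-0.003, -0.699, -0.715], [-1.0, 0.007, -0.002]]
wrist_force: [-4.8, -0.4, 15.8]
grip_width: 0.0614
```

>>> carry_out([
  [0.2,0,0,0],
  [0,0,0,0],
])

```text
time_s: 15.72
position: [0.6402, -0.249, 0.0004]
eef_rot: [[0.007, 0.715, -0.699], [-0.004, -0.699, -0.715], [-1.0, 0.007, -0.002]]
wrist_force: [-5.5, -2.2, 17.8]
grip_width: 0.0615
```

Run:
```python
from h import *
s=bot.get_state();print((s["position"]-C)@RC*1000,s["wrist_force"]@RC,s["torque"]@RC,s["time_s"])
w=cam("wrist");cv2.imwrite("pics/w12.png",w["color"])
b=cam("scene");crop(b,(290,220,390,310),6,"s16.png")
```

```text
[-4.0733 -3.1623  0.4409] [-5.3981  2.4308 17.8379] [ 0.4587  0.1429 -0.0416] 15.7167
```

View pics/w12.png

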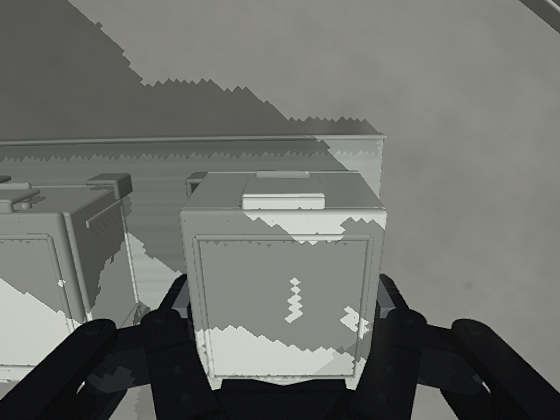

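View pics/s16.png

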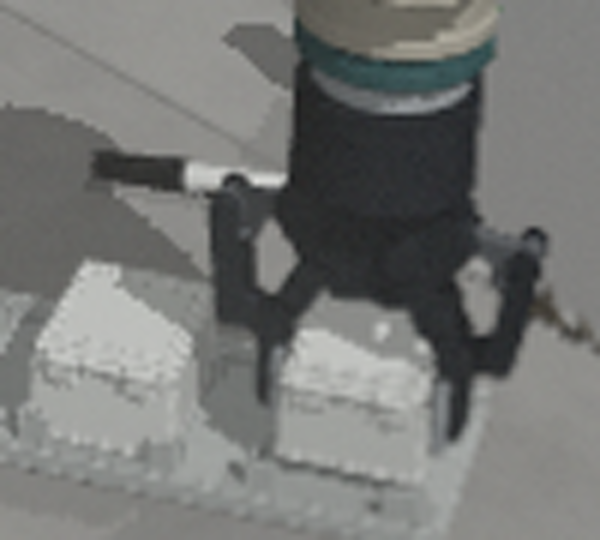

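>>> carry_out([
  [-1.2,0,0,0],
  [-1.2,0,0,0],
  [0,0,0,0],
  [0,0,0,0],
])

```text
time_s: 16.15
position: [0.6386, -0.247, 0.0199]
eef_rot: [[0.001, 0.716, -0.698], [-0.001, -0.698, -0.716], [-1.0, 0.001, -0.0]]
wrist_force: [1.5, -0.6, -1.5]
grip_width: 0.0612
```

Run:
```python
from h import *
s=bot.get_state();print((s["position"]-C)@RC*1000,s["eef_rot"],s["wrist_force"]@RC,s["time_s"])
w=cam("wrist");cv2.imwrite("pics/w13.png",w["color"]);crop(w,(150,140,410,400),3,"w13b.png")
b=cam("scene");crop(b,(290,220,390,310),6,"s17.png")
```

```text
[-3.7696 -0.5691 19.9095] [[ 0.0011  0.7157 -0.6984]
 [-0.0006 -0.6984 -0.7158]
 [-1.      0.0012 -0.0003]] [ 0.5711 -1.5083 -1.4666] 16.15
```

View pics/w13b.png

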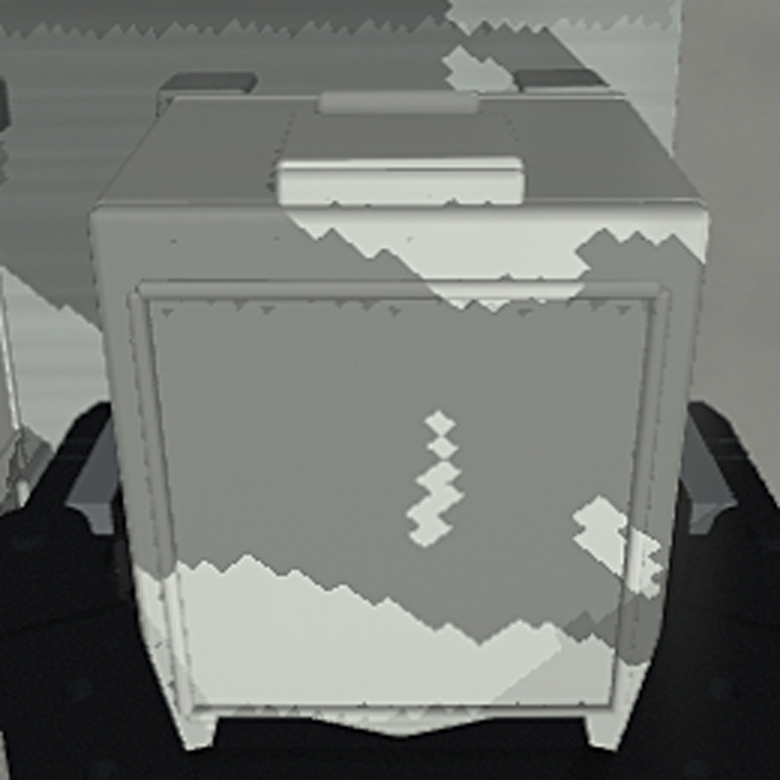

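View pics/s17.png

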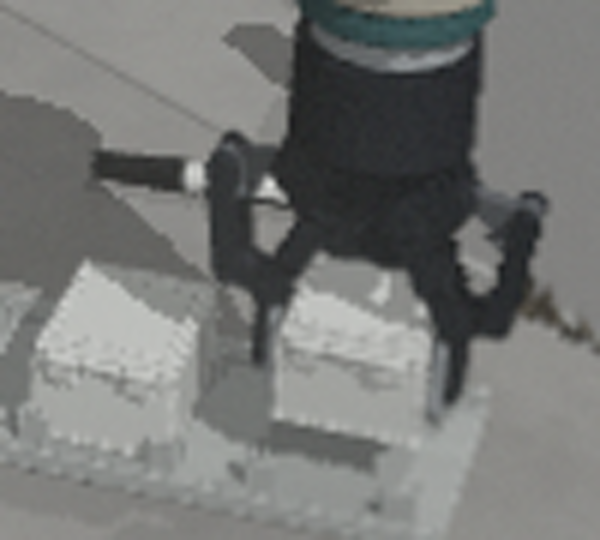

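Run:
```python
import cv2
im=cv2.imread("pics/w11.png")
cv2.imwrite("pics/w11b.png",cv2.resize(im[140:400,150:410],None,fx=3,fy=3,interpolation=cv2.INTER_CUBIC))
```

```text
(no output)
```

View pics/w11b.png

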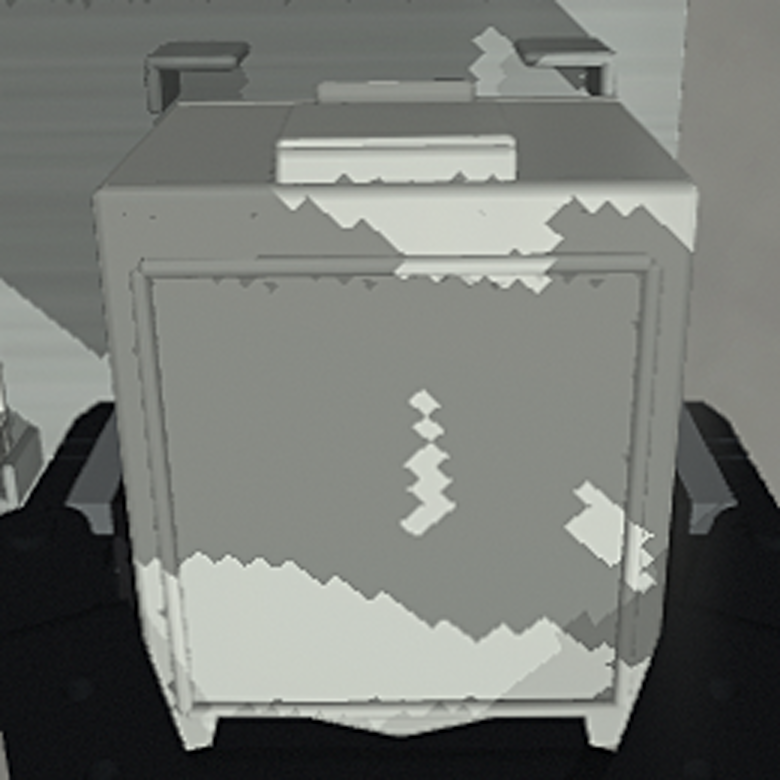

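```bash
cat > pit.py <<'E'
from h import *
w=cam("wrist");K,D,M=w["K"],w["D"],w["mount"]
def pitch(pts,panel,ox=150,oy=140,k=3.):
    uv=np.array([(ox+x/k,oy+y/k) for x,y in pts])
    # object: lid frame x along case x, y case y, z up (lid top); panel=(xmax,xmin,halfw)
    a,b,h=panel
    O=np.array([[36,30,0],[36,-30,0],[a,h,0],[a,-h,0],[b,h,0],[b,-h,0]],float)/1000
    ok,rv,tv=cv2.solvePnP(O,uv,K,D,flags=cv2.SOLVEPNP_ITERATIVE)
    R=np.diag([1,-1,-1])@cv2.Rodrigues(rv)[0];t=np.diag([1,-1,-1])@tv.ravel()
    RT=M[:3,:3]@R;tT=M[:3,:3]@t+M[:3,3]
    pr=cv2.projectPoints(O,rv,tv,K,D)[0].reshape(-1,2)
    # lid x axis in tool: -z is horizontal fwd, -x up
    return np.degrees(np.arctan2(-RT[0,0],-RT[2,0])),np.degrees(np.arctan2(-RT[0,1],-RT[1,1])),tT*1000,np.abs(pr-uv).max(),RT
E
python3 - <<'E'
from pit import *
P11=[(97,190),(696,188),(135,265),(660,263),(182,705),(622,705)]
P13=[(93,210),(707,208),(132,290),(668,290),(185,708),(624,708)]
for pan in ((27,-29,26),(26.5,-26.5,26),(27,-27,26.3),(28,-28,26)):
    print(pan,[pitch(P,pan)[:4] for P in (P11,P13)])
E
```

```text
(27, -29, 26) [(np.float64(0.2932743944834528), np.float64(-0.6975034112777335), array([-61.0283,   0.4256, -11.2291]), np.float64(2.0280430030928756)), (np.float64(3.8376357165423634), np.float64(-0.7763232176647659), array([-62.1608,   0.7163, -10.0001]), np.float64(2.0846519465427207))]
(26.5, -26.5, 26) [(np.float64(-2.479696881106735), np.float64(-0.7461341543796066), array([-62.1913,   0.4198, -11.3054]), np.float64(2.88317953660939)), (np.float64(1.4032315789046435), np.float64(-0.8101863601965187), array([-63.1778,   0.7101,  -9.9969]), np.float64(2.3311796079038345))]
(27, -27, 26.3) [(np.float64(-1.8748116657955334), np.float64(-0.7492266869535682), array([-61.5265,   0.4203, -10.9313]), np.float64(1.981207431301243)), (np.float64(1.9117844465917504), np.float64(-0.8076667365304758), array([-62.5412,   0.7126,  -9.6354]), np.float64(1.5974055495814241))]
(28, -28, 26) [(np.float64(-0.13804642875685835), np.float64(-0.7177086047338394), array([-61.4018,   0.4283, -10.7936]), np.float64(1.7764919947379667)), (np.float64(3.429408955488607), np.float64(-0.7889033569023283), array([-62.4634,   0.7189,  -9.5512]), np.float64(1.7856703684418278))]
```

>>> carry_out([
  [0.8,-0.15,0,0],
  [0.8,0,0,0],
  [0.2,0,0,0],
  [0.2,0,0,0],
  [0,0,0,0],
])

```text
time_s: 16.72
position: [0.6369, -0.2458, 0.0004]
eef_rot: [[-0.001, 0.716, -0.698], [0.001, -0.698, -0.716], [-1.0, -0.001, 0.0]]
wrist_force: [-6.4, 1.8, 9.6]
grip_width: 0.0614
```

>>> carry_out([
  [0.2,0,0,0],
  [0.2,0,0,0],
  [0,0,0,0],
])

```text
time_s: 16.97
position: [0.6387, -0.2469, -0.0014]
eef_rot: [[0.005, 0.715, -0.699], [-0.002, -0.699, -0.715], [-1.0, 0.005, -0.002]]
wrist_force: [-3.6, -1.1, 13.1]
grip_width: 0.061
```

>>> carry_out([
  [0.2,0,0,0],
  [0,0,0,0],
])

```text
time_s: 17.13
position: [0.6385, -0.2473, -0.0029]
eef_rot: [[0.004, 0.715, -0.699], [-0.002, -0.699, -0.715], [-1.0, 0.005, -0.001]]
wrist_force: [-6.1, -1.2, 18.0]
grip_width: 0.0618
```

>>> carry_out([
  [-0.8,0,0,0],
  [-1.2,0,0,0],
  [-1.2,0,0,0],
  [0,0,0,0],
  [0,0,0,0],
])

```text
time_s: 17.55
position: [0.6377, -0.246, 0.0263]
eef_rot: [[0.002, 0.716, -0.698], [-0.001, -0.698, -0.716], [-1.0, 0.002, -0.001]]
wrist_force: [-0.5, 0.1, -1.7]
grip_width: 0.0611
```

Run:
```python
from h import *
s=bot.get_state();print((s["position"]-C)@RC*1000,s["eef_rot"],s["wrist_force"]@RC,s["time_s"])
w=cam("wrist");crop(w,(150,140,410,400),3,"w14b.png")
```

```text
[-3.6743  0.7339 26.2647] [[ 0.0017  0.7158 -0.6983]
 [-0.0008 -0.6983 -0.7158]
 [-1.      0.0018 -0.0006]] [-0.2261  0.4404 -1.719 ] 17.55
```

View pics/w14b.png

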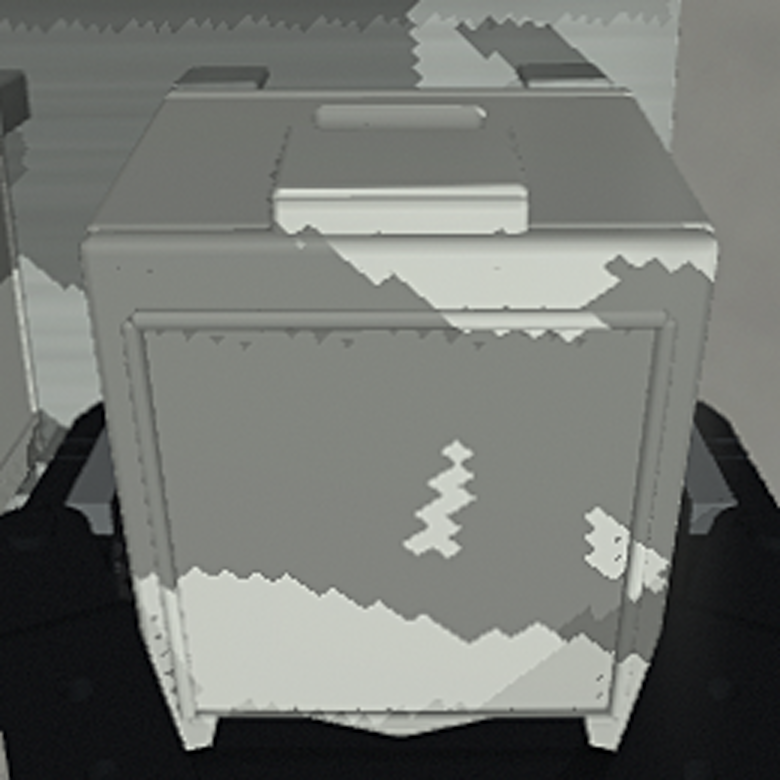

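Run:
```python
from pit import *
P11=[(97,190),(696,188),(135,265),(660,263),(182,705),(622,705)]
P13=[(93,210),(707,208),(132,290),(668,290),(185,708),(624,708)]
P14=[(84,238),(717,236),(124,318),(676,318),(187,712),(624,712)]
for pan in ((27,-29,26),(27,-27,26.3),(28,-28,26)):
    print(pan,[np.round(pitch(P,pan)[0],2) for P in (P11,P13,P14)],pitch(P14,pan)[1:4])
```

```text
(27, -29, 26) [np.float64(0.29), np.float64(3.84), np.float64(7.75)] (np.float64(-0.8671097636307424), array([-63.6731,   0.7771,  -8.7316]), np.float64(2.51942369739308))
(27, -27, 26.3) [np.float64(-1.87), np.float64(1.91), np.float64(6.08)] (np.float64(-0.896047259084244), array([-63.9401,   0.7751,  -8.3119]), np.float64(2.02640502652244))
(28, -28, 26) [np.float64(-0.14), np.float64(3.43), np.float64(7.37)] (np.float64(-0.8798554768862084), array([-63.9099,   0.7811,  -8.2777]), np.float64(2.184185122036382))
```

The case is now pitched about 7.6° catch-up in the grip, measured against the level view. Next I'll carry it to short of the focus.

>>> carry_out([
  [-2.5,0,0,0],
  [-3.3,0,0,0],
  [-3.3,0,0,0],
  [-3.0,-1.5,0,0],
  [-2.5,-2.9,-0.8,0],
  [-2.0,-2.9,-1.2,0],
  [0,-2.9,-1.5,0],
  [0,-2.9,-1.5,0],
  [0,-2.9,-1.5,0],
  [0,-2.9,-1.5,0],
  [0,-2.9,-1.5,0],
  [0,-2.9,-1.5,0],
  [0,-2.9,-1.5,0],
  [0,-2.9,-1.5,0],
  [0,-2.9,-1.5,0],
  [0,-2.9,-1.5,0],
  [0,-1.2,-0.7,1.0],
  [0,0,0,1.0],
  [0,0,0,0],
  [0,0,0,0],
])

```text
time_s: 19.32
position: [0.4924, 0.1421, 0.1907]
eef_rot: [[-0.001, 0.691, -0.723], [-0.001, -0.723, -0.691], [-1.0, -0.0, 0.001]]
wrist_force: [0.6, 0.1, -1.3]
grip_width: 0.0614
```

Run:
```python
from h import *
s=bot.get_state();p=s["position"];R=s["eef_rot"]
print(p,R,s["time_s"],s["wrist_force"]); print("heading",np.degrees(np.arctan2(R[0,1],-R[1,1])),"move cm",R.T@(np.array([.5174,.168,.1919])-p)*100)
w=cam("wrist");cv2.imwrite("pics/w15.png",w["color"]);crop(w,(150,140,410,400),3,"w15b.png")
b=cam("scene");crop(b,(190,110,340,240),5,"s18.png")
```

```text
[0.4924 0.1421 0.1907] [[-0.0008  0.6908 -0.723 ]
 [-0.0006 -0.723  -0.6908]
 [-1.     -0.0001  0.001 ]] 19.3167 [ 0.6066  0.1134 -1.2539]
heading 43.693963828746384 move cm [-0.1192 -0.1492 -3.5937]
```

View pics/w15.png

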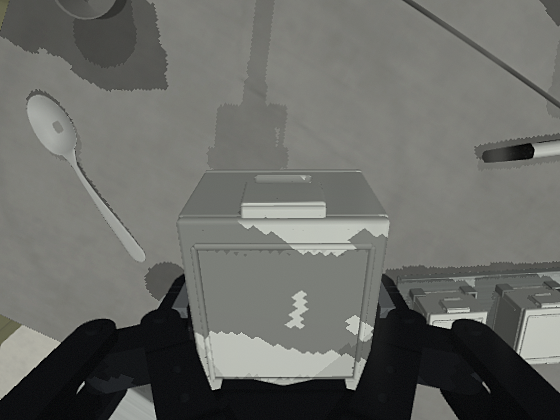

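View pics/s18.png

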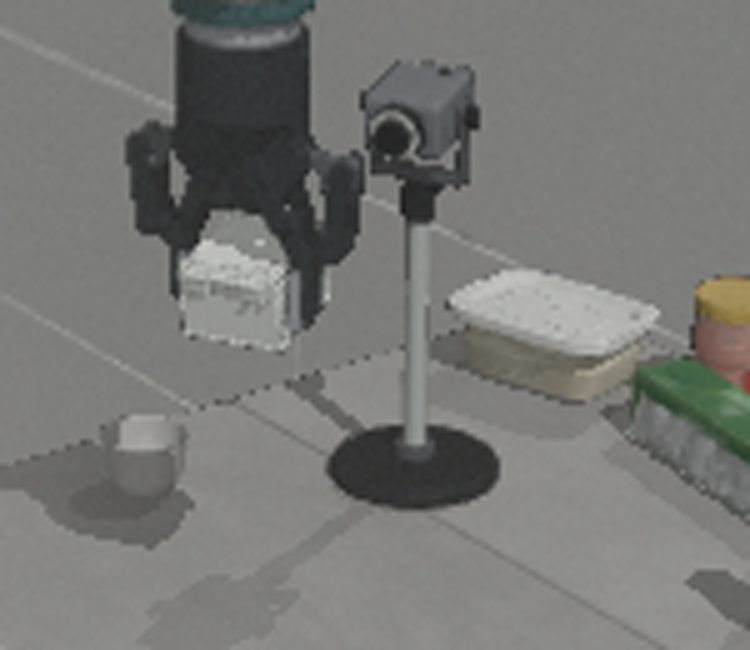

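>>> carry_out([
  [-0.1,-0.1,-1.5,0],
  [0,0,-1.3,0],
  [0,0,-0.8,0],
  [0,0,0,0],
  [0,0,0,0],
  [0,0,0,0],
])

```text
time_s: 19.92
position: [0.5176, 0.1677, 0.1921]
eef_rot: [[-0.001, 0.69, -0.723], [-0.0, -0.723, -0.69], [-1.0, -0.0, 0.001]]
wrist_force: [-0.5, -0.7, -1.9]
grip_width: 0.0613
```

Run:
```python
from h import *
s=bot.get_state();p=s["position"];R=s["eef_rot"]
print(p,s["time_s"],s["wrist_force"]); print("heading",np.degrees(np.arctan2(R[0,1],-R[1,1])),"move cm",R.T@(np.array([.5174,.168,.1919])-p)*100)
w=cam("wrist");cv2.imwrite("pics/w16.png",w["color"]);crop(w,(150,140,410,400),3,"w16b.png")
b=cam("scene");crop(b,(190,110,340,240),5,"s19.png")
a=cam("top");crop(a,(120,110,280,240),5,"t5.png")
```

```text
[0.5176 0.1677 0.1921] 19.9167 [-0.4515 -0.7435 -1.9487]
heading 43.66746534894324 move cm [ 0.0187 -0.0324 -0.0086]
```

View pics/w16b.png

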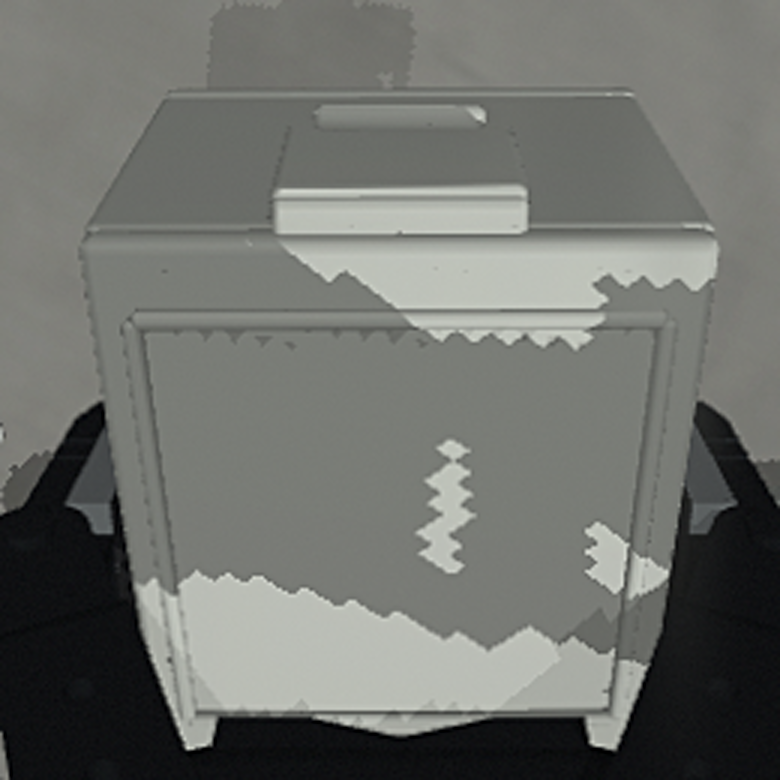

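View pics/s19.png

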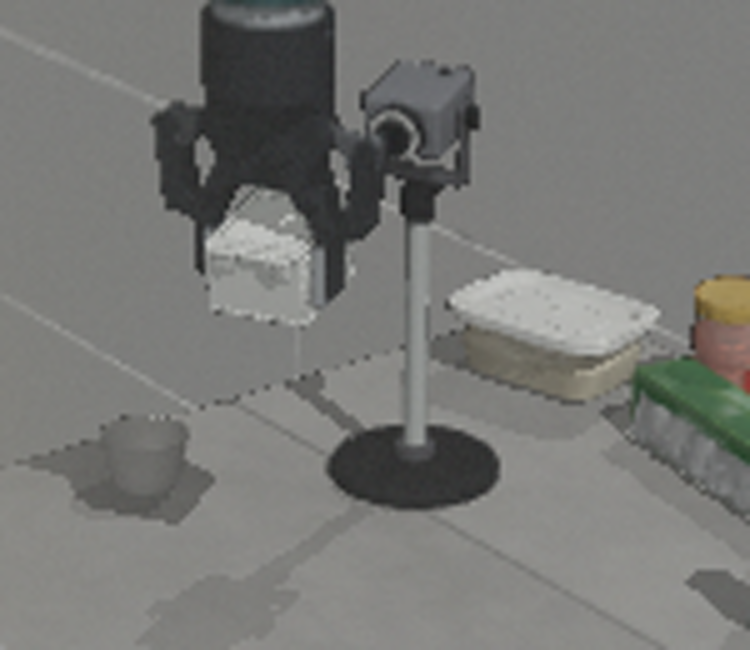

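View pics/t5.png

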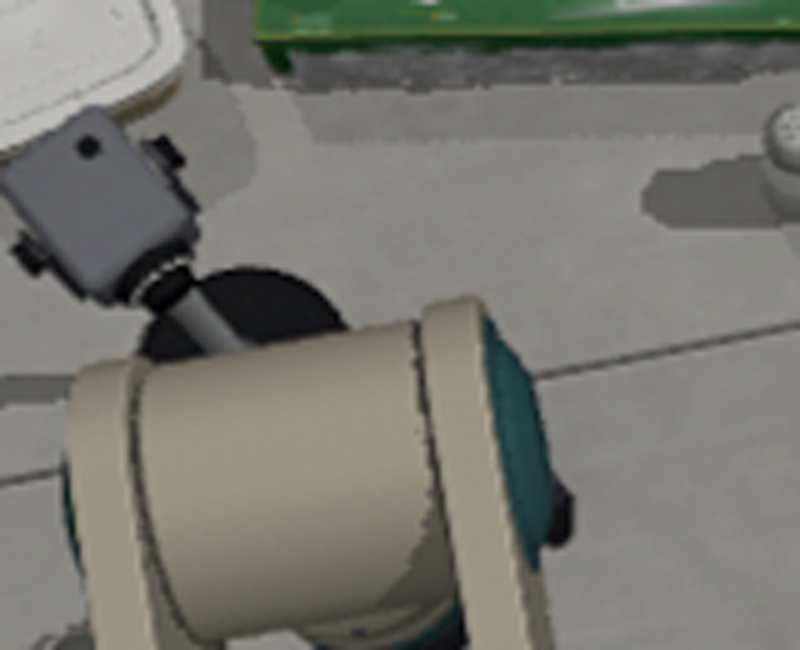

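Run:
```python
from h import *
b=cam("scene");w=cam("wrist");s=w["s"];R=s["eef_rot"];p=s["position"]
t=np.array([-63.7,.8,-8.5])/1000;pi=np.radians(7.6)
X=np.array([-np.sin(pi),0,-np.cos(pi)]);U=np.array([-np.cos(pi),0,np.sin(pi)]);Y=np.cross(U,X)
def P(x,y,z): return p+R@(t+X*x/1000+Y*y/1000+U*(z-46)/1000)
for q in [(-35,31,0),(-35,-31,0),(-36,30,46),(-36,-30,46)]:
    print(q,(proj(b,P(*q))-[190,110])*5)
for q in [(35,31,0),(35,-31,0),(36,30,46),(36,-30,46)]: print(q,(proj(w,P(*q))-[150,140])*3)
cf=P(35,0,23);L=np.array([.6445,.2885,.2543]);d=cf-L;print(cf,np.linalg.norm(d),np.degrees(np.arctan2(d[1],d[0])),np.arcsin(-d[2]/np.linalg.norm(d)),R@X)
```

```text
(-35, 31, 0) [[207.5478 310.4783]]
(-35, -31, 0) [[305.0058 327.7508]]
(-36, 30, 46) [[202.0106 241.0491]]
(-36, -30, 46) [[297.8092 257.0791]]
(35, 31, 0) [[168.1564  86.3365]]
(35, -31, 0) [[633.8386  85.8764]]
(36, 30, 46) [[ 80.0505 238.2354]]
(36, -30, 46) [[724.4459 237.4962]]
[0.5516 0.1994 0.238 ] 0.12979084631630472 -136.19441944029546 0.12612619812802273 [0.7168 0.6846 0.1324]
```

Run:
```python
from h import *
print(bot.job_done()); s=bot.get_state();print(s["time_s"],s["grip_width"],s["position"])
```

```text
the job is handed in; nothing more can be done
None
the job is handed in; nothing more can be done
```

I pressed the open lid shut, lifted that case out of the rack, and handed the job in at about 20 s with the case held level in front of the record camera.

**Lid:** I pressed it to about 17 N, plus a little more just before letting go. It then stayed flat like the other two with the hand off.

**Tilt:** The arm can only hold the tool pointing straight down. To match the camera's tilt, I pressed the case's catch-side bottom edge on the stops of its own empty place until it pivoted in the grip. It came up about 7.6° (0.13 rad), measured against the level view.

**Last checks:**

| | Measured | Target |
|---|---|---|
| Middle of catch side | (0.5516, 0.1994, 0.238) | (0.5513, 0.1994, 0.2374) |
| Distance from the lens | 129.8 mm | 130 mm |
| Grip width | 61 mm | 62 mm (case width) |

Predicted case corners agreed with both the wrist and scene pictures to about 2 pixels. Predictions and targets rest on my own camera measurements.

**Disagreements and limits:**
- **Camera tilt is uncertain:** I got 0.08 to 0.10 rad from the lens height and about 0.14 from the head's edges. I set the case at 0.13, so the squareness could be off by up to about 2 to 3°.
- **Fingertip position:** the tips stand about 16 mm behind the TCP, not 11 mm ahead as `bot.tip_reach` says. My first lid approach passed over the lid because of this, without touching anything. I corrected it from the pictures and from contact.
- **Not directly seen:** the pot is hidden under the shut lid, so I judge it is still inside because the lid never reopened. I also took no final picture of the other two cases. They looked unmoved in the last views of the rack.

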